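# Fetch the USB meter from behind the jars in a barred caddy

### The arm

A 6-joint arm with a two-finger parallel gripper is mounted at the origin on a cart in front of the work surface, level with it; the furniture and walls round the work are solid. World frame = base frame: x ahead of the robot, y to its left, z up, the work surface at z = 0. Lengths are in m, angles in rad, forces in N, time in s.
With the tool pointing down it reaches from about 0.375 to 0.925 m from the base axis. Payload 5.7 kg.
Tool frame: the origin (TCP) lies midway between the tips of the shut fingers; the grasp point (between the pads) lies 19 mm behind it (robot.hold_point_z is the distance from the TCP to the grasp point, in m); z points along the fingers, y is the direction in which the jaws open and shut (so a half turn about z gives the same grasp; the last joint's range is limited). The gripper opens to 88 mm and grips with 3 to 60 N. Pads are 20 mm wide; open, the fingers measure 115 mm over their backs; the gripper's body (75 mm by 178 mm) begins 61 mm behind the grasp point.
Start: joints at [-1.229, 0.359, 1.51, -0, 1.272, -0.115], TCP at [0.265, -0.538, 0.223] pointing down, gripper open.
Joint ranges: [-2.97, 2.97], [-1.01, 2.36], [0.21, 2.38], [-0.96, 4.11], [0.2, 2.71], [-2.98, 2.98]. Speed limits (rad/s): [2.39, 2.39, 3.14, 3.14, 3.14, 3.14].

### API

Orientations are given as a unit quaternion [x, y, z, w].
In Python, from workcell import status, optics, order, robot gives the robot as it stands.
- The arm moves only by the tool jog_arm, never from a script. Its argument "rows" is a list of rows, each a list of 5 numbers: the gripper command: -1 is shut, 1 is fully open, values between are in proportion, then the shift along the tool's x, y, z in cm, then the turn about the tool's z in rad. In form: [[hand, tx, ty, tz, yaw], ...]. A call has exactly 5 rows; each row is the pose to reach, as a shift and turn from the pose measured when the call began, along the tool's axes at that moment; what a row does not reach only later rows make up. A row lasts 1/12 s, in which the tool goes at most 41.7 mm and 7.16 degrees, less where a joint would pass 70% of its speed; a pose out of reach is approached as far as the arm can. A call with a gripper value outside its range is refused whole. The fingers move at their own pace and stop on an object; "squeeze" is the grip in N (left out, the last holds). Time passes only in rows, so rows that repeat a pose let the fingers close, or fill a call up. It gives the time, the measured TCP pose, the force and the opening at its end, in the units of the state.
- status.state(): the state, without advancing time (a new reading comes with each control period).
- optics.get_image(name): name is "scene" or "top" or "wrist"; returns a dict with "image" (420x560x3 uint8, red, green, blue), "camera_matrix" (3x3 intrinsics, pixels), "T" (4x4, takes a point from camera to world coordinates); the wrist camera has in their place "hand_eye" (4x4, takes a point from camera to tool coordinates, whose origin is the TCP and whose axes are the flange's). Camera axes: x right, y down, z forward; pixel columns grow to the right and rows downward; lengths in m; the calibration is good to about 2 mm. A picture is of the moment at which its call begins: read the wrist's pose just before it. There is no depth.
- order.hand_in(): hands the job in, once; it reports no verdict.
The state is a dict: "clock": time; "q": joint angles; "dq": joint speeds; "tau": joint torques, N m; "ee_pos": TCP position; "ee_rot": TCP orientation; "contact_force": force on the tool from outside, world axes, zero at the start; "moment": the same for the moment, N m; "opening": finger opening in m.
Only numpy, scipy, OpenCV 4.12 (cv2) and the standard library are available. Lean on these libraries where they do the work, as an engineer would, in place of code of your own. Each camera call takes 0.05 s, during which the arm holds its last target.

### The job

Fetch the black USB power meter from the back of the blue caddy: first lift the retaining bar out of its two brackets and lay it on the green mat, then stand the jar and the pot on the mat too, and only then take the meter out and lay it flat in the yellow tray. After that put the jar and the pot back upright, each in the spot where it stood, and last of all lay the bar back in its two brackets, grip side up. Keep jar and pot upright throughout, set things down rather than dropping them, and leave the red memory stick and the round tin alone.

Things in the scene. Friction and masses are not known exactly. Their poses are not given: they have to be found in the camera images.
- retaining_bar: Flat bare-steel bar 16 x 160 x 10 mm (x, y, z) with a red grip block 13 x 46 x 22 mm on the middle of its top (z = 10 to 32 mm, long along y); 0.12 kg. Origin: centre of the bar's underside, z up. Lies in the caddy's two brackets over jar and pot. Take it by the red grip from above, closing across the 13 mm (its x).
- jar: Round screw-lid jar, white with a black lid, 48 mm diameter, 51 mm tall, about 0.09 kg. Origin: centre of its underside, z up. Stands in the front row of the caddy, left or right.
- pot: Round white pot with a bright green ribbed screw lid, 40 mm diameter (body 37 mm, lid 40 mm from 20 mm height up), 30 mm tall, about 0.06 kg. Origin: centre of its underside, z up. Stands in the front row of the caddy beside the jar.
- meter: Black USB power meter lying flat behind jar and pot: 24 x 64 x 11 mm (x, y, z), 0.03 kg. Origin: middle of the 64 mm length, underside. Black body, 24 mm wide, from y = -18 to +32 mm; metal plug, 12 mm wide, from y = -19 to -32 mm. Take it across the 24 mm (its x) near y = +7 mm.
- caddy: Blue fixed caddy 100 x 176 mm, floor 4 mm. Origin: centre of underside, -x front. Jar and pot at x -12, y +-27 mm, either way; meter at x +30, 6 mm off, between 26 mm high cheeks at y +-40. Steel brackets at x -12, y +-68, 10 thick: open slots 24 wide in x, floor 59 above bench, straight to 78, flaring to 40 at 91. Bar seated: origin at (-12, 0, 59), its y along y. End rails 16 high at y +-86.
- green_mat: Green flat mat, fixed, 130 x 200 x 3 mm (x, y, z), rigid: the side area for the bar, the jar and the pot. Origin: centre of its underside, z up. It and the tray swap places between starts.
- yellow_tray: Yellow shallow open tray, fixed, outside 130 x 150 x 12 mm (x, y, z), walls and floor 4 mm thick. Origin: centre of its underside, z up.
- red_stick: Bystander: red USB memory stick, 16 x 50 x 8 mm, lying loose on the bench; not part of the job. Origin: centre of its underside.
- tin: Bystander: flat round whitish tin with a red-labelled lid, 47 mm diameter, 19 mm high, loose on the bench; not part of the job. Origin: centre of its underside. (Also left of the work, at world x 0.37 to 0.58, y 0.08 to 0.37 m, a fixed black phone holder on a gooseneck stands up to 0.28 m tall: carry the arm round or over it.)
Not all that is in view belongs to the job. There is more than one size of the caddy; the job needs the larger.

How it is judged:
By the outcome, as a careful person would: the job done as asked, in the order asked, and still so for the second after the job is handed in, with the robot touching nothing.
It also fails if it takes over 144 s, if anything falls off the work surface, if the arm or the gripper's body presses on something with over 40 N, if the wrist force passes 120 N, or if a joint passes its speed limit or range.

## Working session

There is one attempt and no reset: what is moved stays moved. The work goes in short steps, Python scripts to look and compute and a tool call to move; the robot and the scene stay as the last step left them, time stands still between calls to the robot, and variables do not carry over. Pictures are saved under pics/ and viewed, and the job is handed in when it is done.

Besides the shell and the picture viewer there is one more tool, called after ">>>" as name([rows], argument=value, ...), one row to a line, values as JSON. jog_arm: Moves the arm, as the interface text tells. Its arguments: {"type":"object","properties":{"rows":{"type":"array","items":{"type":"array","items":{"type":"number"}}},"squeeze":{"type":"number"}},"required":["rows"]}

```bash
ls; mkdir -p pics; python3 - <<'E'
from workcell import status, optics, order, robot
import cv2
print(status.state()); print([a for a in dir(robot) if a[0]!='_'])
for n in ("scene","top","wrist"):
    d=optics.get_image(n); cv2.imwrite(f"pics/a_{n}.png",d["image"][:,:,::-1])
    print(n,d["camera_matrix"],d.get("T",d.get("hand_eye")))
E
```

```text
pics
{'clock': 0.0, 'q': array([-1.22909650e+00,  3.59481153e-01,  1.51140903e+00, -1.82502696e-05,
        1.27246970e+00, -1.15107328e-01]), 'dq': array([ 0.00079237,  0.00091119, -0.00088954, -0.00011281,  0.00041616,
        0.00139569]), 'tau': array([-1.87355683e-03, -5.15383995e+01, -2.70727980e+01,  6.76754722e-02,
        3.54891038e-02, -1.47161841e-04]), 'ee_pos': array([ 0.26440855, -0.53785333,  0.22183268]), 'ee_rot': array([ 9.74028113e-01,  2.26425383e-01, -1.08559794e-04, -8.76962116e-04]), 'contact_force': array([-0.62837253, -0.33732119, -1.20862691]), 'moment': array([-0.01748683,  0.00402534,  0.02816667]), 'opening': 0.08766096699894001}
['MotionError', 'hold_point_z']
scene [[500.1198561    0.         282.68293403]
 [  0.         500.1198561  212.02501402]
 [  0.           0.           1.        ]] [[ 0.51225681 -0.35764392  0.78082251 -0.42693769]
 [-0.85883155 -0.21209838  0.46628602 -0.67635775]
 [-0.00115317 -0.90945319 -0.41580472  0.60291937]
 [ 0.          0.          0.          1.        ]]
top [[427.9424323    0.         276.39377438]
 [  0.         427.9424323  211.54371377]
 [  0.           0.           1.        ]] [[-0.02642608 -0.98618657  0.16351673  0.44559683]
 [-0.9996497   0.0263089  -0.00288254 -0.07371165]
 [-0.00145922 -0.16353563 -0.98653635  0.98073383]
 [ 0.          0.          0.          1.        ]]
wrist [[342.02058234   0.         279.26070484]
 [  0.         342.02058234 213.63572567]
 [  0.           0.           1.        ]] [[-3.63765020e-04 -9.65284012e-01 -2.61202305e-01  7.13172471e-02]
 [ 9.99999503e-01 -1.08801733e-04 -9.90574208e-04  5.15242229e-04]
 [ 9.27766182e-04 -2.61202535e-01  9.65283572e-01 -1.62955301e-01]
 [ 0.00000000e+00  0.00000000e+00  0.00000000e+00  1.00000000e+00]]
```

View pics/a_scene.png

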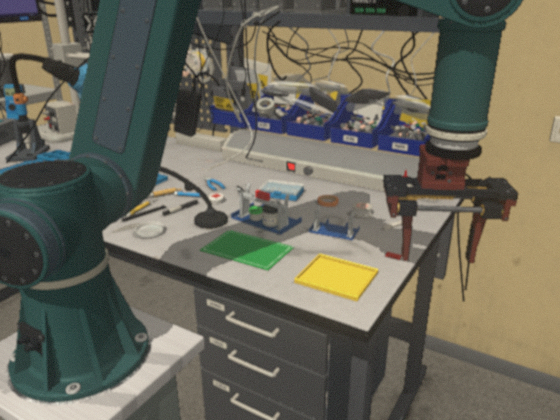

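View pics/a_top.png

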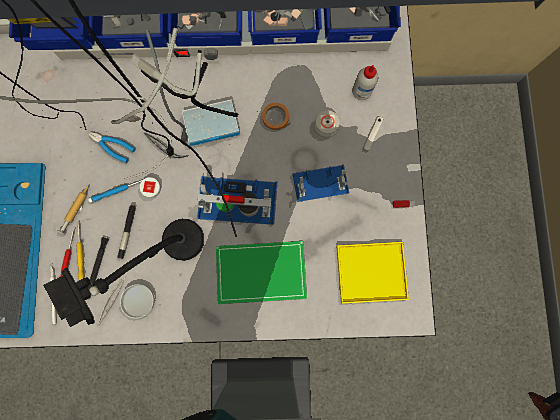

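View pics/a_wrist.png

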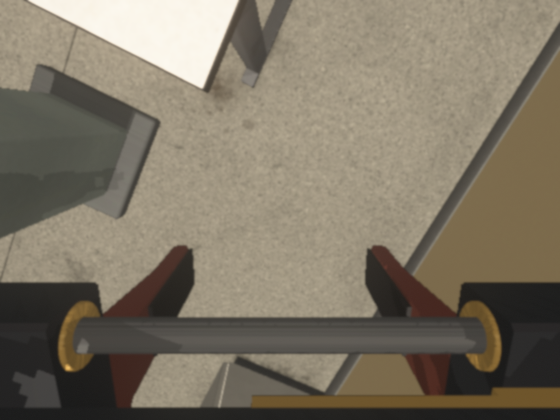

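The top view shows the larger blue caddy at about (237,200) with a red grip, and a smaller blue one at (320,183). The green mat is at (261,271), the yellow tray at (372,272), the red stick at (401,204) and the tin at (149,187). Next I'll take an enlarged crop.

```bash
cat > h.py <<'E'
import numpy as np, cv2
from scipy.spatial.transform import Rotation as R
from workcell import status, optics, order, robot
def ray(d,uv,T=None):
    T=d["T"] if T is None else T
    K=d["camera_matrix"]; v=np.linalg.inv(K)@np.array([uv[0],uv[1],1.]); 
    return T[:3,3],T[:3,:3]@v
def onz(d,uv,z,T=None):
    o,v=ray(d,uv,T); return o+v*(z-o[2])/v[2]
def proj(d,p,T=None):
    T=d["T"] if T is None else T
    c=T[:3,:3].T@(np.asarray(p)-T[:3,3]); u=d["camera_matrix"]@c; return u[:2]/u[2]
def tcpT(s):
    T=np.eye(4);T[:3,:3]=R.from_quat(s["ee_rot"]).as_matrix();T[:3,3]=s["ee_pos"];return T
def wrist():
    s=status.state(); d=optics.get_image("wrist"); return d,tcpT(s)@d["hand_eye"],s
def tri(rays):
    A=np.zeros((3,3));b=np.zeros(3)
    for o,v in rays:
        v=v/np.linalg.norm(v);P=np.eye(3)-np.outer(v,v);A+=P;b+=P@o
    p=np.linalg.solve(A,b)
    return p,[np.linalg.norm((np.eye(3)-np.outer(v,v)/(v@v))@(p-o)) for o,v in rays]
def save(n,im): cv2.imwrite("pics/"+n,im[:,:,::-1])
def mask(im,lo,hi):
    return cv2.inRange(cv2.cvtColor(im,cv2.COLOR_RGB2HSV),np.array(lo),np.array(hi))
def to_tool(p,yaw_world=None):
    "shift in cm in tool axes from current TCP to world p"
    s=status.state();return R.from_quat(s["ee_rot"]).as_matrix().T@(np.asarray(p)-s["ee_pos"])*100
E
python3 - <<'E'
from h import *
d=optics.get_image("top"); s=optics.get_image("scene")
im=d["image"]
a=cv2.resize(im[160:240,180:360],None,fx=4.4,fy=4.4,interpolation=cv2.INTER_CUBIC)
save("b_top.png",a)
a=cv2.resize(s["image"][170:250,220:380],None,fx=4.5,fy=4.5,interpolation=cv2.INTER_CUBIC)
save("b_sc.png",a)
for nm,lo,hi,z in (("green",(45,120,60),(80,255,255),.003),("yellow",(22,150,120),(35,255,255),.012),("blue",(105,150,50),(125,255,255),.004),("red",(0,180,100),(6,255,255),.08)):
    m=mask(im,lo,hi)
    cs,_=cv2.findContours(m,cv2.RETR_EXTERNAL,cv2.CHAIN_APPROX_NONE)
    for c in cs:
        if cv2.contourArea(c)<15: continue
        P=np.array([onz(d,q[0],z)[:2] for q in c],np.float32)
        r=cv2.minAreaRect(P); 
        if r[0][0]>0.75: continue
        print(nm,cv2.boundingRect(c),"ctr",np.round(r[0],4),"size",np.round(r[1],4),"ang",round(r[2],1))
E
```

```text
green (216, 241, 91, 63) ctr [ 0.4708 -0.0371] size [0.1293 0.1992] ang 1.9
green (216, 203, 11, 9) ctr [0.6221 0.0519] size [0.0264 0.0161] ang 77.0
yellow (337, 242, 72, 62) ctr [ 0.4634 -0.2869] size [0.1297 0.1507] ang 1.7
yellow (77, 242, 7, 38) ctr [0.5067 0.3696] size [0.0836 0.0115] ang 5.7
blue (198, 203, 32, 18) ctr [0.6122 0.0684] size [0.0742 0.0389] ang 84.4
blue (215, 177, 62, 47) ctr [ 0.6366 -0.0017] size [0.1441 0.1016] ang 84.2
blue (201, 176, 20, 19) ctr [0.673  0.0767] size [0.0606 0.026 ] ang 36.7
blue (293, 165, 56, 37) ctr [ 0.6729 -0.181 ] size [0.068  0.1213] ang 8.1
red (61, 249, 10, 23) ctr [0.5036 0.3677] size [0.011  0.0473] ang 79.9
red (394, 201, 16, 7) ctr [ 0.6041 -0.3442] size [0.0325 0.013 ] ang 88.5
red (224, 195, 20, 7) ctr [0.6268 0.0149] size [0.041  0.0131] ang 88.5
red (143, 181, 12, 12) ctr [0.6569 0.1972] size [0.0226 0.0229] ang 80.3
```

View pics/b_top.png

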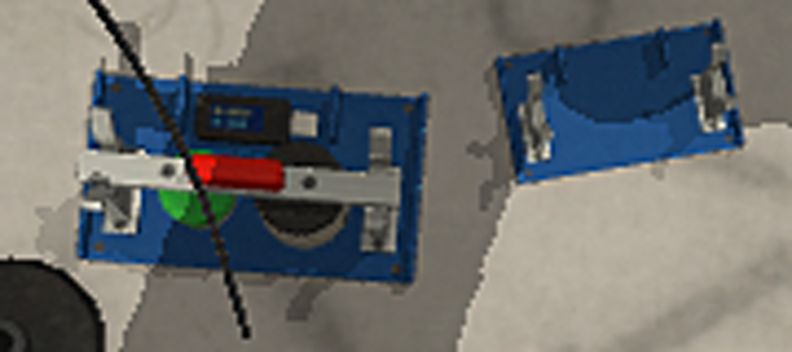

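View pics/b_sc.png

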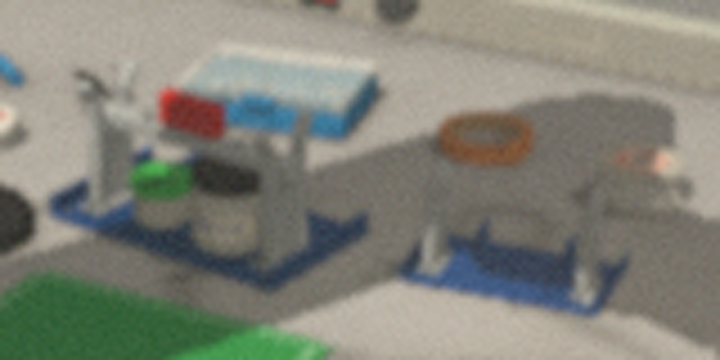

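>>> jog_arm([
  [1,3.5,-1.6,-1,-0.1],
  [1,7,-3.3,-2,-0.2],
  [1,10.6,-5,-3,-0.3],
  [1,14,-6.6,-4,-0.4],
  [1,17.6,-8.3,-5,-0.5],
], squeeze=20)

```text
clock: 0.67
ee_pos: [0.3865, -0.3847, 0.2727]
ee_rot: [0.887, 0.462, 0.0, -0.0]
contact_force: [1.1, -0.2, 1.1]
opening: 0.088
```

```bash
python3 - <<'E'
from h import *
s=status.state();print(s["clock"],s["ee_pos"],s["q"].round(2),R.from_quat(s["ee_rot"]).as_matrix().round(3)[:,0])
print(to_tool([.63,-.08,.27]))
E
```

```text
0.6667 [ 0.38645275 -0.38474427  0.27270688] [-0.91  0.24  1.56  0.    1.35 -0.3 ] [0.573 0.82  0.   ]
[38.92967328  2.51287542  0.28740942]
```

>>> jog_arm([
  [1,4,0.3,0,-0.1],
  [1,8,0.5,0,-0.2],
  [1,12,0.8,0,-0.3],
  [1,16,1,0,-0.4],
  [1,20,1.3,0,-0.5],
])

```text
clock: 1.08
ee_pos: [0.5124, -0.2264, 0.2729]
ee_rot: [0.743, 0.669, 0.0, -0.0]
contact_force: [0.4, -0.5, 0.0]
opening: 0.0878
```

```bash
python3 - <<'E'
from h import *
s=status.state();print(s["clock"],s["ee_pos"],s["q"].round(2),R.from_quat(s["ee_rot"]).as_matrix().round(3)[:,0])
print(to_tool([.63,-.08,.27]))
E
```

```text
1.0833 [ 0.51243403 -0.22636664  0.27293422] [-0.54  0.26  1.53  0.    1.35 -0.43] [0.105 0.995 0.001]
[15.78677188 10.15984841  0.30152095]
```

>>> jog_arm([
  [1,3,2,0,0],
  [1,6,4,0,0],
  [1,9.5,6,0,0],
  [1,13,8,0,0],
  [1,15.8,10.2,0.3,0.02],
])

```text
clock: 1.5
ee_pos: [0.6313, -0.0772, 0.2705]
ee_rot: [0.75, 0.662, 0.0, -0.0]
contact_force: [-0.2, -0.0, -0.2]
opening: 0.0882
```

```bash
python3 - <<'E'
from h import *
d,T,s=wrist(); save("c1.png",d["image"]); np.savez("c1.npz",im=d["image"],K=d["camera_matrix"],T=T)
print(s["clock"],s["ee_pos"],R.from_quat(s["ee_rot"]).as_matrix().round(3)[:,0])
E
```

```text
1.5 [ 0.63125207 -0.07718718  0.27048842] [0.124 0.992 0.001]
```

View pics/c1.png

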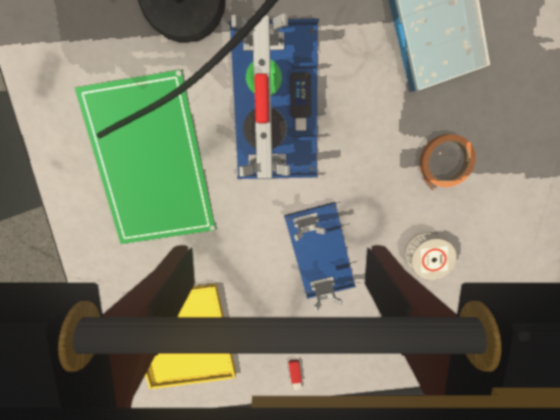

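The wrist view shows the bar with its red grip at (262,98), pot (264,77), jar (264,127) and meter (301,95). The larger caddy spans (233..318, 20..178). A thin black line ends at (98,135), so I'll triangulate it before going near.

```bash
python3 - <<'E'
from h import *
z=np.load("c1.npz");w=dict(camera_matrix=z["K"],T=z["T"]);d=optics.get_image("top");save("d_top.png",d["image"])
print(tri([ray(w,(98,135)),ray(d,(235.5,235.5))]))
# line: epipolar check: for wrist points along the line, project candidates at heights into top
for uv in ((98,135),(150,110),(200,75),(240,35),(270,3)):
    print(uv,[tuple(proj(d,onz(w,uv,h)).round().astype(int)) for h in (0,.05,.1,.15,.2,.25,.3,.35)])
s=optics.get_image("scene");save("d_sc.png",s["image"])
E
```

```text
(array([ 0.53016605, -0.00147856,  0.22077197]), [np.float64(0.00038955119505857685), np.float64(0.0003895511950585526)])
(98, 135) [(np.int64(242), np.int64(297)), (np.int64(241), np.int64(285)), (np.int64(239), np.int64(273)), (np.int64(238), np.int64(258)), (np.int64(236), np.int64(243)), (np.int64(234), np.int64(225)), (np.int64(231), np.int64(205)), (np.int64(229), np.int64(182))]
(150, 110) [(np.int64(233), np.int64(266)), (np.int64(232), np.int64(256)), (np.int64(231), np.int64(246)), (np.int64(230), np.int64(235)), (np.int64(230), np.int64(222)), (np.int64(228), np.int64(208)), (np.int64(227), np.int64(192)), (np.int64(226), np.int64(174))]
(200, 75) [(np.int64(219), np.int64(236)), (np.int64(219), np.int64(229)), (np.int64(219), np.int64(222)), (np.int64(220), np.int64(213)), (np.int64(220), np.int64(203)), (np.int64(221), np.int64(192)), (np.int64(221), np.int64(180)), (np.int64(222), np.int64(165))]
(240, 35) [(np.int64(203), np.int64(214)), (np.int64(204), np.int64(208)), (np.int64(206), np.int64(202)), (np.int64(208), np.int64(196)), (np.int64(210), np.int64(188)), (np.int64(212), np.int64(180)), (np.int64(214), np.int64(170)), (np.int64(217), np.int64(159))]
(270, 3) [(np.int64(191), np.int64(198)), (np.int64(193), np.int64(194)), (np.int64(196), np.int64(189)), (np.int64(198), np.int64(184)), (np.int64(201), np.int64(178)), (np.int64(205), np.int64(171)), (np.int64(209), np.int64(163)), (np.int64(214), np.int64(154))]
```

View pics/d_top.png

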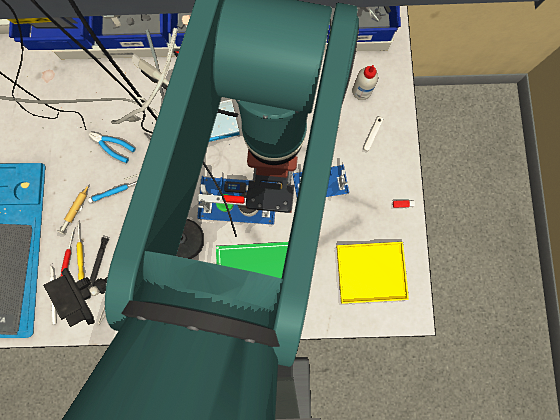

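View pics/d_sc.png

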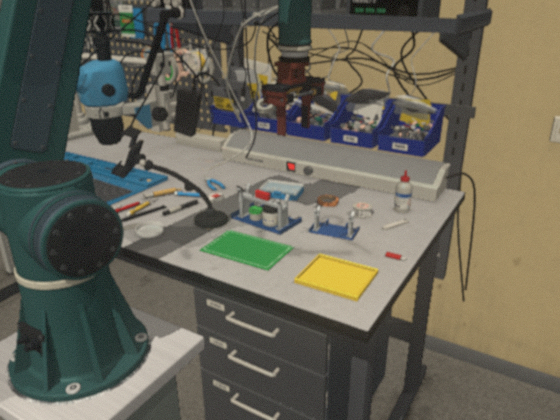

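```bash
python3 - <<'E'
from h import *
z=np.load("c1.npz");w=dict(camera_matrix=z["K"],T=z["T"]);d=optics.get_image("top");s=optics.get_image("scene")
for a,h in (((98,135),.22),((150,110),.21),((200,75),.205),((240,35),.23),((270,3),.26)):
    p=onz(w,a,h);print(p.round(3),proj(d,p).round(),proj(s,p).round())
a=cv2.resize(s["image"][60:260,140:400],None,fx=3,fy=3,interpolation=cv2.INTER_CUBIC);save("e_sc.png",a)
E
```

```text
[ 0.53  -0.001  0.22 ] [235. 236.] [246. 156.]
[0.561 0.01  0.21 ] [229. 220.] [250. 156.]
[0.595 0.027 0.205] [220. 202.] [252. 153.]
[0.625 0.041 0.23 ] [211. 183.] [253. 140.]
[0.642 0.045 0.26 ] [206. 169.] [256. 127.]
```

View pics/e_sc.png

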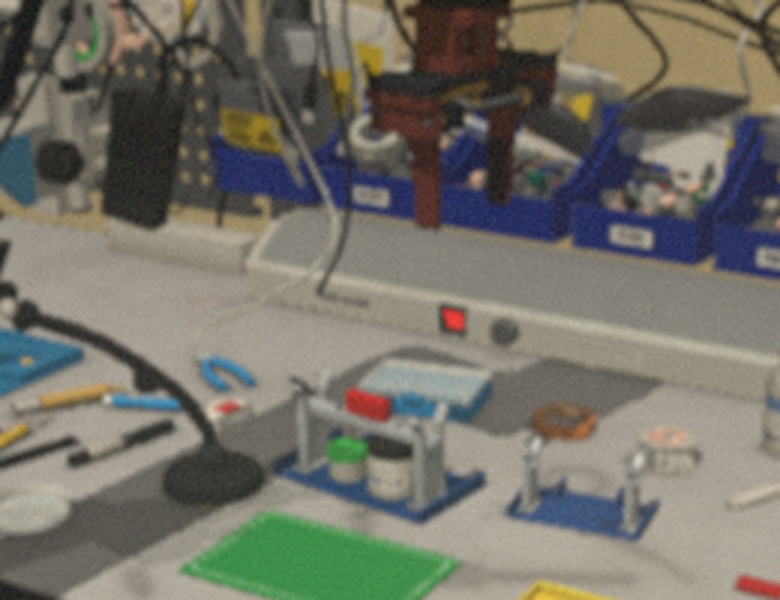

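The dangling cable is real: its tip is near (0.53, 0.00, 0.22) and it rises towards the back left. I'll approach that area slowly and watch the force. Now I'll measure the bar and caddy.

```bash
python3 - <<'E'
from h import *
z=np.load("c1.npz");w=dict(camera_matrix=z["K"],T=z["T"]);im=z["im"]
print("cam",w["T"][:3,3])
m=mask(im,(0,150,100),(8,255,255)); m[250:]=0
cs,_=cv2.findContours(m,cv2.RETR_EXTERNAL,cv2.CHAIN_APPROX_NONE);c=max(cs,key=cv2.contourArea)
print(cv2.minAreaRect(c))
P=np.array([onz(w,q[0],.091)[:2] for q in c],np.float32);print("grip",cv2.minAreaRect(P))
m=mask(im,(108,130,40),(125,255,255));m[190:]=0;m[:,:225]=0;m[:,330:]=0
ys,xs=np.nonzero(m);pts=np.stack([xs,ys],1)
P=np.array([onz(w,q,.006)[:2] for q in pts],np.float32);print("caddy",cv2.minAreaRect(P))
a=cv2.resize(im[0:200,200:360],None,fx=3,fy=3,interpolation=cv2.INTER_CUBIC);save("f.png",a)
for nm,lo,hi,h in (("green",(45,120,60),(80,255,255),.003),):
    m=mask(im,lo,hi);m[:,220:]=0
    ys,xs=np.nonzero(m);P=np.array([onz(w,q,h)[:2] for q in zip(xs,ys)],np.float32);print(nm,cv2.minAreaRect(P))
E
```

```text
cam [ 0.64008981 -0.00696061  0.43353148]
((261.5, 98.0), (48.0, 13.0), 90.0)
grip ((0.6260148882865906, 0.016316313296556473), (0.043370261788368225, 0.012547396123409271), 82.38997650146484)
caddy ((0.6385219097137451, 0.01625167578458786), (0.16159960627555847, 0.09420514106750488), 84.43368530273438)
green ((0.47209906578063965, -0.03514343500137329), (0.12690091133117676, 0.19691815972328186), 1.8327414989471436)
```

View pics/f.png

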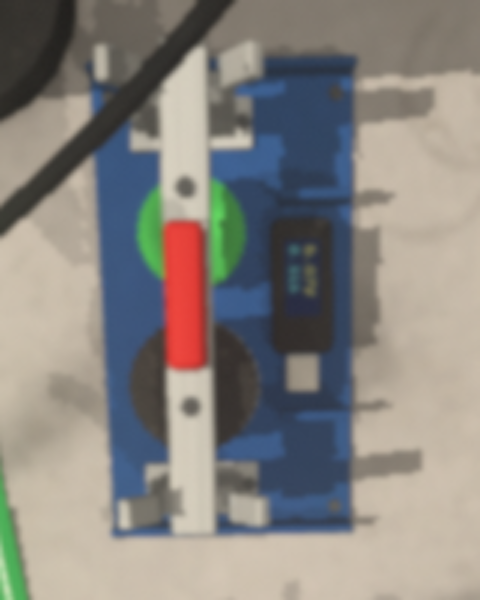

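Pixel check (f.png crop): red grip centre ≈(262,98) and green lid ≈(264,77), so the pot is on the +y side. The black lid at ≈(264,127) is the jar on the −y side. The meter is at (301,95) with its plug towards −y. It is the larger caddy: it measures ~0.1 m deep and holds all the parts. I'll go down beside it for a closer second view.

>>> jog_arm([
  [1,0,0,2.5,0],
  [1,0,0,5,-0.02],
  [1,0,0,8,-0.025],
  [1,0,0,8,-0.025],
  [1,0,0,8,-0.025],
])

```text
clock: 2.17
ee_pos: [0.6275, -0.0812, 0.1887]
ee_rot: [0.742, 0.671, -0.002, -0.002]
contact_force: [0.4, 0.0, 1.2]
opening: 0.0875
```

```bash
python3 - <<'E'
from h import *
d,T,s=wrist(); d["T"]=T; im=d["image"];save("g.png",im)
print(s["clock"],s["ee_pos"],s["contact_force"],R.from_quat(s["ee_rot"]).as_matrix().round(3)[:,0])
z=np.load("c1.npz");w=dict(camera_matrix=z["K"],T=z["T"])
m=mask(im,(0,150,100),(8,255,255)); m[250:]=0
cs,_=cv2.findContours(m,cv2.RETR_EXTERNAL,cv2.CHAIN_APPROX_NONE);c=max(cs,key=cv2.contourArea)
r=cv2.minAreaRect(c);print(r)
print(tri([ray(d,r[0]),ray(w,(261.5,98))]),onz(d,r[0],.091))
P=np.array([onz(d,q[0],.091)[:2] for q in c],np.float32);print("grip",cv2.minAreaRect(P))
E
```

```text
2.1667 [ 0.62750056 -0.08121335  0.18865046] [0.44489891 0.04259249 1.2117413 ] [0.101 0.995 0.   ]
((263.5, 83.5), (65.0, 17.0), 90.0)
(array([0.62575756, 0.01697954, 0.08682563]), [np.float64(0.00023177491749174083), np.float64(0.0002317749174917972)]) [0.62568596 0.01655833 0.091     ]
grip ((0.6255053281784058, 0.016069971024990082), (0.04376854747533798, 0.012428085319697857), 83.87550354003906)
```

View pics/g.png

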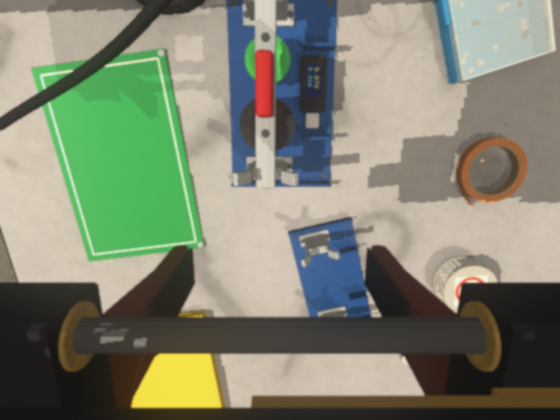

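>>> jog_arm([
  [1,1,-0.2,0,0],
  [1,2,-0.5,0,0],
  [1,3,-0.7,0,0],
  [1,4,-1,0,0],
  [1,5,-1.2,0,0],
])

```text
clock: 2.63
ee_pos: [0.6221, -0.0288, 0.1911]
ee_rot: [0.742, 0.671, -0.0, -0.0]
contact_force: [0.3, -0.7, 0.4]
opening: 0.0882
```

>>> jog_arm([
  [1,0.5,0,0,0],
  [1,1,0,0,0],
  [1,1.5,0,0,0],
  [1,2,0,0,0],
  [1,2.5,0,0,0],
])

```text
clock: 3.05
ee_pos: [0.6248, -0.0036, 0.1911]
ee_rot: [0.742, 0.671, -0.0, -0.0]
contact_force: [-0.9, -0.2, -0.3]
opening: 0.088
```

>>> jog_arm([
  [1,0.4,0,0,0],
  [1,0.8,0,0,0],
  [1,1.2,0,0,0],
  [1,1.6,0,0,0],
  [1,2,0,0,0],
])

```text
clock: 3.47
ee_pos: [0.6268, 0.0166, 0.1911]
ee_rot: [0.742, 0.671, -0.0, -0.0]
contact_force: [-0.5, -0.1, -0.1]
opening: 0.0877
```

```bash
python3 - <<'E'
from h import *
s=status.state();print(s["contact_force"],s["ee_pos"],to_tool([.6257,.0165,.0715]),R.from_quat(s["ee_rot"]).as_matrix().round(4))
E
```

```text
[-0.53124303 -0.12703892 -0.1152183 ] [0.62683742 0.01661062 0.19105592] [-0.02241533 -0.09792383 11.95571607] [[ 1.001e-01  9.950e-01 -1.200e-03]
 [ 9.950e-01 -1.001e-01  1.000e-04]
 [ 0.000e+00 -1.200e-03 -1.000e+00]]
```

No force from the cable. Descending.

>>> jog_arm([
  [0.3,0,-0.1,2,0],
  [0.3,0,-0.1,4,0],
  [0,0,-0.1,6,0],
  [-0.2,0,-0.1,8,0],
  [-0.2,0,-0.1,10,0],
])

```text
clock: 3.88
ee_pos: [0.6259, 0.0169, 0.0903]
ee_rot: [0.742, 0.671, -0.0, -0.0]
contact_force: [-0.1, -0.1, -0.7]
opening: 0.0579
```

```bash
python3 - <<'E'
from h import *
s=status.state();print(s["contact_force"],s["ee_pos"],to_tool([.6257,.0165,.0715]),s["opening"])
d,T,s=wrist(); d["T"]=T; im=d["image"];save("g2.png",im)
print(proj(d,[.6257,.0165,.091]))
E
```

```text
[-0.14741602 -0.09541098 -0.65426836] [0.62585064 0.01689413 0.0902842 ] [-0.04072836 -0.00963142  1.87842731] 0.05794978998983875
[278.81545046 265.53102334]
```

View pics/g2.png

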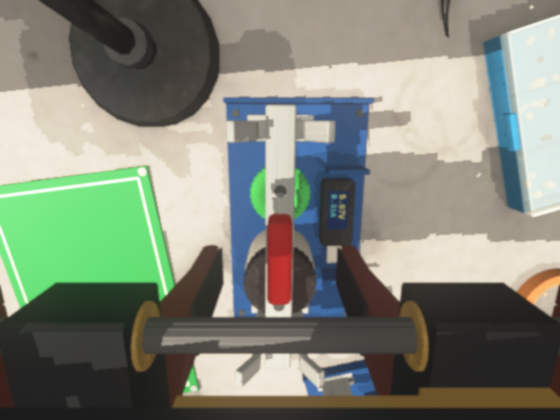

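Grip (280,259) is centred between the fingers, so I'll go down and close.

>>> jog_arm([
  [-0.3,0,0,0.6,0],
  [-0.3,0,0,1.2,0],
  [-0.3,0,0,1.85,0],
  [-0.3,0,0,1.85,0],
  [-0.3,0,0,1.85,0],
], squeeze=25)

```text
clock: 4.35
ee_pos: [0.6233, 0.017, 0.0682]
ee_rot: [0.742, 0.671, -0.002, -0.002]
contact_force: [-0.1, -0.5, -0.4]
opening: 0.0306
```

>>> jog_arm([
  [-1,0,0,0,0],
  [-1,0,0,0,0],
  [-1,0,0,0,0],
  [-1,0,0,0,0],
  [-1,0,0,0,0],
], squeeze=25)

```text
clock: 4.77
ee_pos: [0.6242, 0.017, 0.0692]
ee_rot: [0.742, 0.671, -0.001, -0.002]
contact_force: [0.9, -0.3, 6.2]
opening: 0.0126
```

>>> jog_arm([
  [-1,0,0,0,0],
  [-1,0,0,0,0],
  [-1,0,0,0,0],
  [-1,0,0,0,0],
  [-1,0,0,0,0],
])

```text
clock: 5.18
ee_pos: [0.6241, 0.0169, 0.0692]
ee_rot: [0.742, 0.671, -0.002, -0.002]
contact_force: [0.3, -0.2, 2.4]
opening: 0.0127
```

Grip holds at 12.7 mm opening (the red block). I'm keeping the seat pose TCP (0.6241, 0.0169, 0.0692). Lifting.

>>> jog_arm([
  [-1,0,0,-0.4,0],
  [-1,0,0,-1.5,0],
  [-1,0,0,-3,0],
  [-1,0,0,-5,0],
  [-1,0,0,-7,0],
])

```text
clock: 5.6
ee_pos: [0.6239, 0.017, 0.1402]
ee_rot: [0.742, 0.671, -0.002, -0.002]
contact_force: [-0.5, -1.4, -0.2]
opening: 0.0127
```

```bash
python3 - <<'E'
from h import *
s=status.state();print(s["contact_force"],s["ee_pos"],to_tool([.512,-.036,.08]),s["opening"])
d=optics.get_image("scene");save("h.png",cv2.resize(d["image"][120:280,190:400],None,fx=3,fy=3))
d,T,s=wrist();save("h2.png",d["image"])
E
```

```text
[-0.53047576 -1.39510291 -0.23604284] [0.62390963 0.01696272 0.14017897] [ -6.39212106 -10.56820414   6.07923496] 0.012731253784622905
```

View pics/h.png

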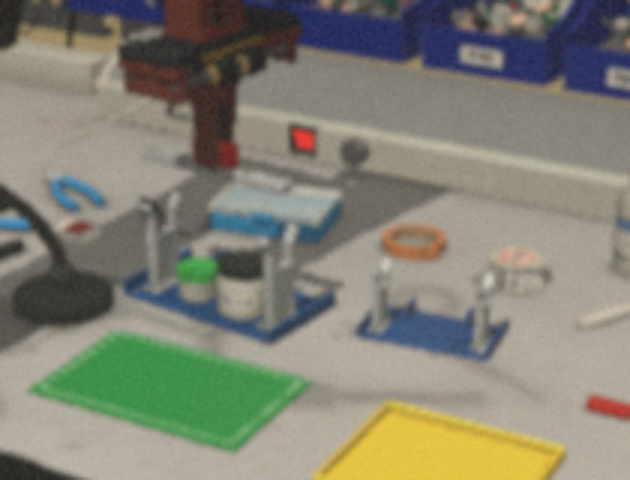

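View pics/h2.png

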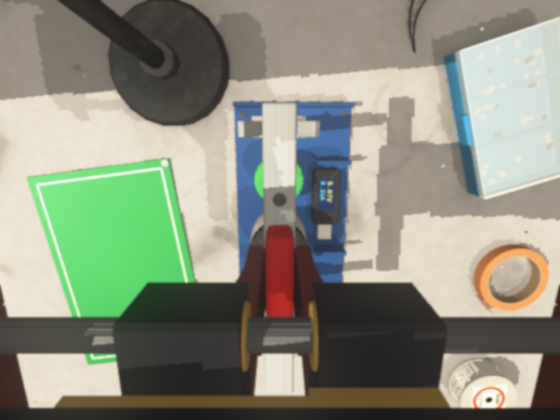

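>>> jog_arm([
  [-1,-1.3,-2.1,0,-0.03],
  [-1,-2.6,-4.2,0,-0.06],
  [-1,-3.9,-6.4,0,-0.09],
  [-1,-5.2,-8.5,0,-0.12],
  [-1,-6.4,-10.6,0,-0.13],
])

```text
clock: 6.12
ee_pos: [0.5134, -0.0366, 0.1423]
ee_rot: [0.696, 0.718, 0.0, 0.0]
contact_force: [-0.1, -0.6, -1.1]
opening: 0.0129
```

>>> jog_arm([
  [-1,0,0,2,0],
  [-1,0,0,4,0],
  [-1,0,0,6,0],
  [-1,0,0,8,0],
  [-1,0,0,9,0],
])

```text
clock: 6.53
ee_pos: [0.5117, -0.0363, 0.05]
ee_rot: [0.696, 0.718, -0.001, -0.001]
contact_force: [-0.0, -0.0, -1.9]
opening: 0.0127
```

```bash
python3 - <<'E'
from h import *
s=status.state();print(s["contact_force"],s["ee_pos"],to_tool([.512,-.036,.0137]),s["opening"],R.from_quat(s["ee_rot"]).as_matrix().round(3)[:,0])
d,T,s=wrist();save("i.png",d["image"])
E
```

```text
[-1.56892509e-03 -4.70471032e-02 -1.90343355e+00] [ 0.51167852 -0.03631608  0.04999813] [0.02785132 0.04166992 3.62974715] 0.01270163778914221 [-0.031  1.     0.001]
```

View pics/i.png

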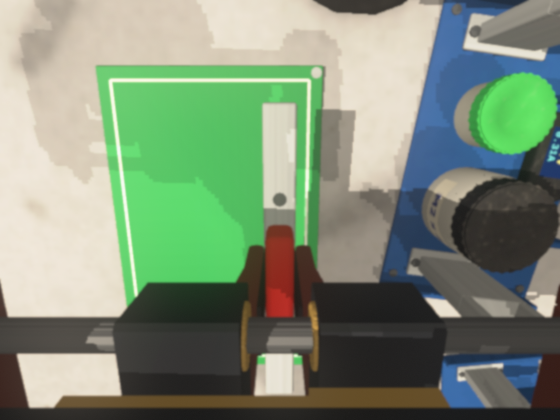

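Bar is over the mat's right part (column 280, mat edge ~322) and aligned. I'll set it down slowly.

>>> jog_arm([
  [-1,0,0,1,0],
  [-1,0,0,2,0],
  [-1,0,0,2.8,0],
  [-1,0,0,3.1,0],
  [-1,0,0,3.3,0],
])

```text
clock: 7.0
ee_pos: [0.5108, -0.0361, 0.0158]
ee_rot: [0.696, 0.718, -0.001, -0.002]
contact_force: [-1.0, 0.3, -0.6]
opening: 0.0127
```

>>> jog_arm([
  [-1,0,0,0.1,0],
  [-1,0,0,0.15,0],
  [-1,0,0,0.2,0],
  [-1,0,0,0.25,0],
  [-1,0,0,0.3,0],
])

```text
clock: 7.42
ee_pos: [0.5111, -0.0361, 0.0132]
ee_rot: [0.696, 0.718, -0.001, -0.002]
contact_force: [-2.5, 0.9, 10.9]
opening: 0.0132
```

>>> jog_arm([
  [-1,0,0,-0.05,0],
  [-0.6,0,0,-0.05,0],
  [-0.4,0,0,-0.1,0],
  [-0.2,0,0,-0.1,0],
  [-0.2,0,0,-0.1,0],
])

```text
clock: 7.83
ee_pos: [0.5112, -0.0361, 0.0143]
ee_rot: [0.696, 0.718, -0.001, -0.002]
contact_force: [-0.3, -0.5, 0.2]
opening: 0.0333
```

>>> jog_arm([
  [-0.2,0,0,-1,0],
  [-0.2,0,0,-3,0],
  [-0.2,0,0,-6,0],
  [0.2,0,0,-9,0],
  [0.5,0,0,-12,0],
])

```text
clock: 8.25
ee_pos: [0.5112, -0.0361, 0.1361]
ee_rot: [0.696, 0.718, -0.001, -0.002]
contact_force: [0.4, 0.1, -0.4]
opening: 0.045
```

```bash
python3 - <<'E'
from h import *
s=status.state();print(s["contact_force"],s["ee_pos"],to_tool([.6233,-.0106,.13]),s["opening"],R.from_quat(s["ee_rot"]).as_matrix().round(3)[:,0])
d,T,s=wrist();save("j.png",d["image"])
np.savez("j.npz",im=d["image"],K=d["camera_matrix"],T=T)
E
```

```text
[ 0.41702514  0.0984979  -0.41454954] [ 0.511193   -0.03614529  0.13609502] [ 2.20239223 11.28744351  0.5656852 ] 0.04499015658270593 [-0.031  1.     0.001]
```

View pics/j.png

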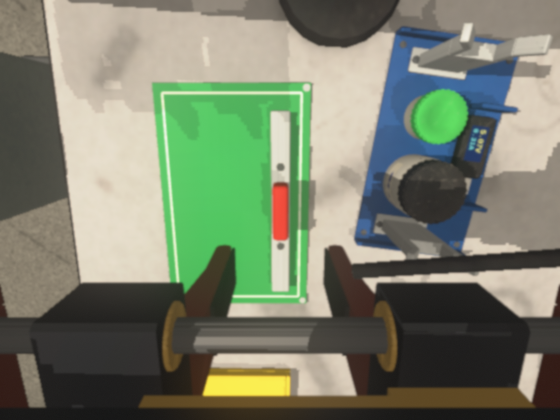

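Bar lies straight on the mat at (280,205). Jar lid (432,190), pot lid (440,116) and meter (475,145) are now uncovered. I'll move for a second view.

>>> jog_arm([
  [0.5,-1.2,2.2,-0.5,0.03],
  [0.5,-2.4,4.4,-1,0.06],
  [0.5,-3.5,6.6,-1.5,0.09],
  [0.5,-4.6,8.8,-1.5,0.12],
  [0.5,-5.3,10.8,-1.5,0.13],
])

```text
clock: 8.72
ee_pos: [0.6261, -0.0875, 0.1583]
ee_rot: [0.742, 0.671, 0.002, 0.003]
contact_force: [0.2, 1.2, 0.3]
opening: 0.0659
```

>>> jog_arm([
  [0.5,0,0,0,0],
  [0.5,0,0,0,0],
  [0.5,0,0,0,0],
  [0.5,0,0,0,0],
  [0.5,0,0,0,0],
])

```text
clock: 9.13
ee_pos: [0.6247, -0.0869, 0.1583]
ee_rot: [0.742, 0.671, 0.002, 0.002]
contact_force: [0.3, 0.1, 0.8]
opening: 0.0654
```

```bash
python3 - <<'E'
from h import *
d,T,s=wrist();save("k.png",d["image"])
print(s["ee_pos"],R.from_quat(s["ee_rot"]).as_matrix().round(3)[:,0],T[:3,3])
np.savez("k.npz",im=d["image"],K=d["camera_matrix"],T=T)
E
```

```text
[ 0.62467021 -0.08687056  0.15832463] [ 0.1    0.995 -0.001] [ 0.63098969 -0.01606849  0.32123257]
```

View pics/k.png

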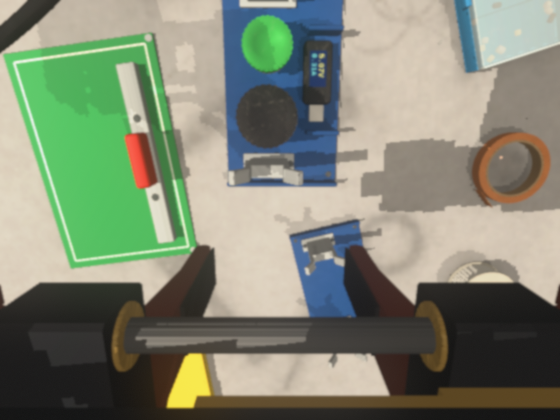

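```bash
cat >m.py <<'E'
from h import *
def blob(im,kind,box):
    x0,y0,x1,y1=box; hsv=cv2.cvtColor(im,cv2.COLOR_RGB2HSV)
    if kind=="pot": m=cv2.inRange(hsv,np.array((45,150,70)),np.array((75,255,255)))
    else: m=cv2.inRange(hsv,np.array((0,0,0)),np.array((180,110,85)))
    k=np.zeros_like(m);k[y0:y1,x0:x1]=m[y0:y1,x0:x1]
    k=cv2.morphologyEx(k,cv2.MORPH_CLOSE,np.ones((5,5)));k=cv2.morphologyEx(k,cv2.MORPH_OPEN,np.ones((5,5)))
    cs,_=cv2.findContours(k,cv2.RETR_EXTERNAL,cv2.CHAIN_APPROX_NONE);c=cv2.convexHull(max(cs,key=cv2.contourArea))
    return c
E
python3 - <<'E'
from m import *
J=np.load("j.npz");Kk=np.load("k.npz")
for nm,h,b1,b2 in (("pot",.034,(400,80,475,150),(230,10,300,80)),("jar",.055,(390,150,475,230),(230,80,302,150))):
    rs=[]
    for z,b in ((J,b1),(Kk,b2)):
        w=dict(camera_matrix=z["K"],T=z["T"]);c=blob(z["im"],nm,b)
        e=cv2.fitEllipse(c);rs.append(ray(w,e[0]))
        P=np.array([onz(w,q[0],h)[:2] for q in c],np.float32);cc,r=cv2.minEnclosingCircle(P)
        print(nm,np.round(e[0],1),np.round(e[1],1),"plane ctr",np.round(cc,4),"r",round(r,4))
    print(" tri",tri(rs))
E
```

```text
Traceback (most recent call last):
  File "m.py", line 8, in blob
    cs,_=cv2.findContours(k,cv2.RETR_EXTERNAL,cv2.CHAIN_APPROX_NONE);c=cv2.convexHull(max(cs,key=cv2.contourArea))
                                                                                      ~~~^^^^^^^^^^^^^^^^^^^^^^^^
ValueError: max() iterable argument is empty
```

```bash
sed -i 's/(45,150,70)),np.array((75/(40,110,60)),np.array((80/' m.py
python3 - <<'E'
from m import *
J=np.load("j.npz");Kk=np.load("k.npz")
print(cv2.cvtColor(J["im"],cv2.COLOR_RGB2HSV)[116,440],cv2.cvtColor(Kk["im"],cv2.COLOR_RGB2HSV)[43,267],cv2.cvtColor(Kk["im"],cv2.COLOR_RGB2HSV)[116,267])
for nm,h,b1,b2 in (("pot",.034,(400,80,475,150),(230,10,300,80)),("jar",.055,(390,150,475,230),(230,80,302,150))):
    rs=[]
    for z,b in ((J,b1),(Kk,b2)):
        w=dict(camera_matrix=z["K"],T=z["T"]);c=blob(z["im"],nm,b)
        e=cv2.fitEllipse(c);rs.append(ray(w,e[0]))
        P=np.array([onz(w,q[0],h)[:2] for q in c],np.float32);cc,r=cv2.minEnclosingCircle(P)
        print(nm,np.round(e[0],1),np.round(e[1],1),"plane ctr",np.round(cc,4),"r",round(r,4))
    print(" tri",tri(rs))
E
```

```text
[ 61 146 208] [ 61 146 183] [15 25 61]
pot [439.7 116.3] [53.1 59.5] plane ctr [0.6279 0.0417] r 0.0211
pot [266.9  43.3] [52. 57.] plane ctr [0.6291 0.0415] r 0.0203
 tri (array([0.62889852, 0.04222857, 0.03197238]), [np.float64(0.00011058824828854556), np.float64(0.00011058824828857906)])
jar [435.9 187.7] [63.4 92.6] plane ctr [ 0.622  -0.0084] r 0.0327
jar [267.  115.9] [62.  63.2] plane ctr [ 0.624  -0.0121] r 0.0236
 tri (array([ 0.62422238, -0.01009264,  0.05200189]), [np.float64(0.0016447469243736673), np.float64(0.001644746924373632)])
```

```bash
python3 - <<'E'
from h import *
print(to_tool([.6238,-.0113,.08]))
E
```

```text
[ 7.5215746  -0.91455807  7.83051451]
```

>>> jog_arm([
  [0.55,1.8,-0.3,0,0],
  [0.55,3.6,-0.5,0,0],
  [0.55,5.4,-0.8,0,0],
  [0.55,7,-0.9,1,0],
  [0.55,7.5,-0.9,3,0],
])

```text
clock: 9.6
ee_pos: [0.6248, -0.0092, 0.1305]
ee_rot: [0.741, 0.671, 0.004, 0.004]
contact_force: [0.8, -0.3, 0.2]
opening: 0.0684
```

>>> jog_arm([
  [0.55,0,0,1,0],
  [0.55,0,0,2,0],
  [0.55,0,0,3,0],
  [0.55,0,0,4,0],
  [0.55,0,0,4.5,0],
])

```text
clock: 10.02
ee_pos: [0.6247, -0.0099, 0.0841]
ee_rot: [0.741, 0.671, 0.003, 0.003]
contact_force: [-0.9, 0.4, 0.7]
opening: 0.0678
```

```bash
python3 - <<'E'
from h import *
print(to_tool([.6238,-.0113,.029]))
d,T,s=wrist();save("l.png",d["image"]);d["T"]=T;print(s["ee_pos"],s["contact_force"],s["opening"],proj(d,[.6238,-.0113,.055]))
E
```

```text
[-0.1527493  -0.12134288  5.5126211 ]
[ 0.62467176 -0.00985386  0.08413487] [-0.85979382  0.44258205  0.69177202] 0.06775591617423739 [277.391718   246.91804345]
```

View pics/l.png

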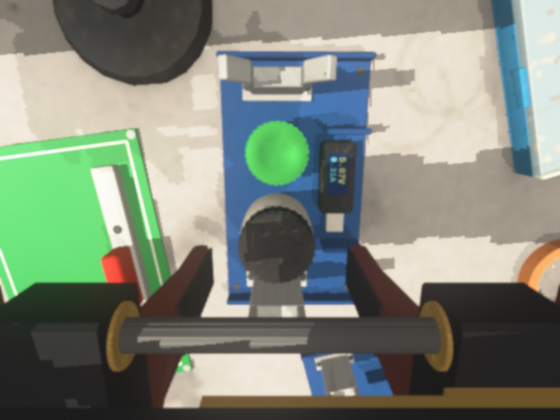

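Jar lid at (277,245) agrees with the projection. Descending and closing.

>>> jog_arm([
  [0.55,-0.1,-0.1,1.2,0],
  [0.55,-0.15,-0.1,2.5,0],
  [0.55,-0.15,-0.1,3.8,0],
  [0.55,-0.15,-0.1,4.9,0],
  [0.55,-0.15,-0.1,5.4,0],
])

```text
clock: 10.48
ee_pos: [0.623, -0.0115, 0.0283]
ee_rot: [0.741, 0.671, 0.002, 0.002]
contact_force: [-0.3, 0.2, 0.2]
opening: 0.0679
```

>>> jog_arm([
  [0.3,0,0,0,0],
  [0.2,0,0,0,0],
  [0,0,0,0,0],
  [-0.2,0,0,0,0],
  [-0.2,0,0,0,0],
], squeeze=20)

```text
clock: 10.9
ee_pos: [0.6235, -0.0115, 0.029]
ee_rot: [0.742, 0.671, 0.003, 0.003]
contact_force: [0.0, -0.1, 0.5]
opening: 0.0475
```

>>> jog_arm([
  [-0.4,0,0,0,0],
  [-0.4,0,0,0,0],
  [-0.4,0,0,0,0],
  [-0.4,0,0,0,0],
  [-0.4,0,0,0,0],
])

```text
clock: 11.32
ee_pos: [0.6234, -0.0115, 0.029]
ee_rot: [0.741, 0.671, 0.003, 0.003]
contact_force: [-0.3, 0.7, -1.1]
opening: 0.0474
```

>>> jog_arm([
  [-1,0,0,-0.3,0],
  [-1,0,0,-1,0],
  [-1,0,0,-3,0],
  [-1,0,0,-5,0],
  [-1,0,0,-7.5,0],
])

```text
clock: 11.73
ee_pos: [0.6219, -0.0114, 0.1042]
ee_rot: [0.741, 0.671, 0.002, 0.002]
contact_force: [-0.3, -0.3, -0.9]
opening: 0.0474
```

```bash
python3 - <<'E'
from h import *
print(to_tool([.443,-.095,.105]))
d,T,s=wrist();save("n.png",d["image"]);print(s["ee_pos"],s["contact_force"],s["opening"])
E
```

```text
[-10.10381427 -16.96910287  -0.16700711]
[ 0.62191006 -0.01135105  0.10423516] [-0.26510258 -0.25390429 -0.89139753] 0.047370764016757105
```

View pics/n.png

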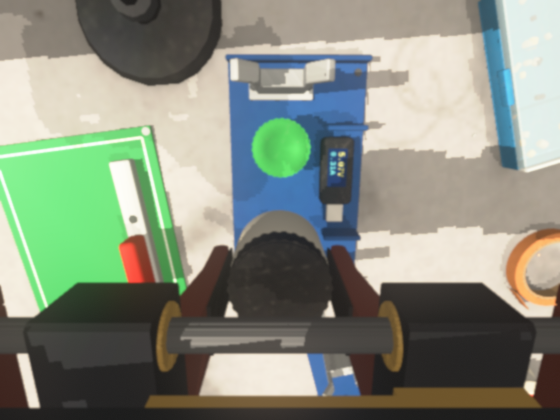

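>>> jog_arm([
  [-1,0,-2,-1,0],
  [-1,0,-5,-1.5,0],
  [-1,-0.5,-8.5,-1.5,0],
  [-1,-2,-12,-1.5,-0.05],
  [-1,-4,-15,-1.5,-0.1],
])

```text
clock: 12.2
ee_pos: [0.4698, -0.0357, 0.1234]
ee_rot: [0.705, 0.709, 0.004, 0.005]
contact_force: [0.4, -1.1, -0.4]
opening: 0.0473
```

```bash
python3 - <<'E'
from h import *
print(to_tool([.443,-.095,.05]));s=status.state();print(s["ee_pos"],s["contact_force"],s["opening"])
E
```

```text
[-5.91207504 -2.80756118  7.30780546]
[ 0.46980558 -0.03566211  0.12337834] [ 0.41340611 -1.14566212 -0.41586573] 0.047295485635187116
```

>>> jog_arm([
  [-1,-2,-1,0,0],
  [-1,-4,-2,0.5,0],
  [-1,-5.9,-2.8,2,0],
  [-1,-5.9,-2.8,4,0],
  [-1,-5.9,-2.8,5.5,0],
])

```text
clock: 12.62
ee_pos: [0.4429, -0.0961, 0.0681]
ee_rot: [0.706, 0.708, 0.005, 0.006]
contact_force: [-0.2, -0.3, -0.7]
opening: 0.0476
```

```bash
python3 - <<'E'
from h import *
print(to_tool([.443,-.095,.0285]));d,T,s=wrist();save("o.png",d["image"]);print(s["ee_pos"],s["contact_force"],s["opening"])
E
```

```text
[ 0.11680694 -0.04569769  3.9608867 ]
[ 0.44285401 -0.0960883   0.06811351] [-0.16718483 -0.27670923 -0.70522075] 0.047642298033548615
```

View pics/o.png

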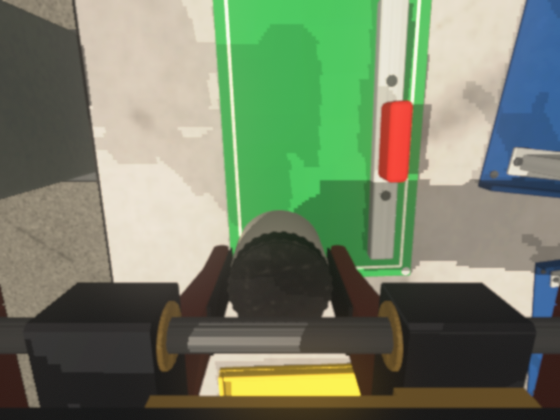

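>>> jog_arm([
  [-1,0.1,0,1.2,0],
  [-1,0.1,0,2.4,0],
  [-1,0.1,0,3.2,0],
  [-1,0.1,0,3.5,0],
  [-1,0.1,0,3.7,0],
])

```text
clock: 13.08
ee_pos: [0.442, -0.094, 0.029]
ee_rot: [0.706, 0.708, 0.004, 0.004]
contact_force: [-0.2, 0.3, 0.4]
opening: 0.0474
```

>>> jog_arm([
  [-1,0,0,0.05,0],
  [-1,0,0,0.1,0],
  [-1,0,0,0.15,0],
  [-1,0,0,0.2,0],
  [-1,0,0,0.25,0],
])

```text
clock: 13.5
ee_pos: [0.4426, -0.0942, 0.0278]
ee_rot: [0.706, 0.708, 0.004, 0.005]
contact_force: [-2.7, 2.4, 24.0]
opening: 0.0472
```

>>> jog_arm([
  [-1,0,0,-0.1,0],
  [0.2,0,0,-0.1,0],
  [0.35,0,0,-0.1,0],
  [0.4,0,0,-0.1,0],
  [0.4,0,0,-0.1,0],
])

```text
clock: 13.92
ee_pos: [0.4426, -0.0942, 0.0287]
ee_rot: [0.706, 0.708, 0.004, 0.005]
contact_force: [-0.1, -0.8, -0.4]
opening: 0.0612
```

>>> jog_arm([
  [0.4,0,0,-1,0],
  [0.4,0,0,-3,0],
  [0.4,0,0,-6,0],
  [0.3,0,0,-9,0],
  [0.15,0,0,-12,0],
])

```text
clock: 14.33
ee_pos: [0.4404, -0.0939, 0.1496]
ee_rot: [0.706, 0.708, 0.004, 0.004]
contact_force: [1.6, -0.4, -1.2]
opening: 0.0538
```

```bash
python3 - <<'E'
from h import *
print(to_tool([.6289,.0418,.13]));d,T,s=wrist();save("p.png",d["image"]);print(s["ee_pos"],s["contact_force"],s["opening"],R.from_quat(s["ee_rot"]).as_matrix().round(3))
E
```

```text
[13.50557657 18.87574653  2.16624524]
[ 0.44035565 -0.09386864  0.14958954] [ 1.57191968 -0.38990021 -1.16817195] 0.05378728463277501 [[-0.003  1.     0.011]
 [ 1.     0.003 -0.   ]
 [-0.     0.011 -1.   ]]
```

View pics/p.png

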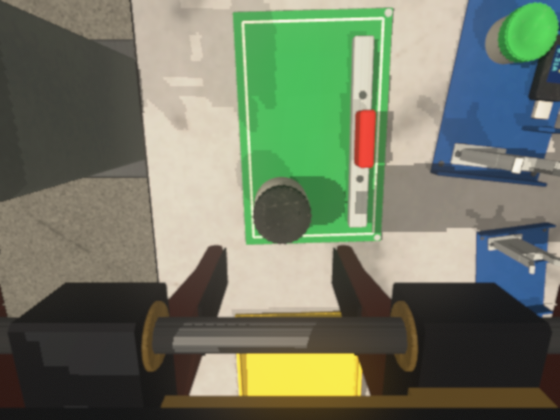

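>>> jog_arm([
  [0.1,2,3.5,0,0.02],
  [0.1,4,7,0,0.04],
  [0.1,6.5,10.5,0,0.06],
  [0.1,9,14,0,0.08],
  [0.1,11.5,17.2,0,0.103],
])

```text
clock: 14.8
ee_pos: [0.6155, 0.0207, 0.1572]
ee_rot: [0.742, 0.671, 0.006, 0.008]
contact_force: [0.7, 0.2, 0.7]
opening: 0.0481
```

```bash
python3 - <<'E'
from h import *
print(to_tool([.6288,.0405,.085]));d,T,s=wrist();save("q.png",d["image"]);print(s["ee_pos"],s["contact_force"],s["opening"],R.from_quat(s["ee_rot"]).as_matrix().round(3))
np.savez("q.npz",im=d["image"],K=d["camera_matrix"],T=T)
E
```

```text
[2.1135264  0.98715765 7.23808766]
[0.61546001 0.02072178 0.15720807] [0.71218335 0.2419397  0.71166915] 0.048069758867195486 [[ 0.101  0.995  0.019]
 [ 0.995 -0.101 -0.004]
 [-0.002  0.02  -1.   ]]
```

View pics/q.png

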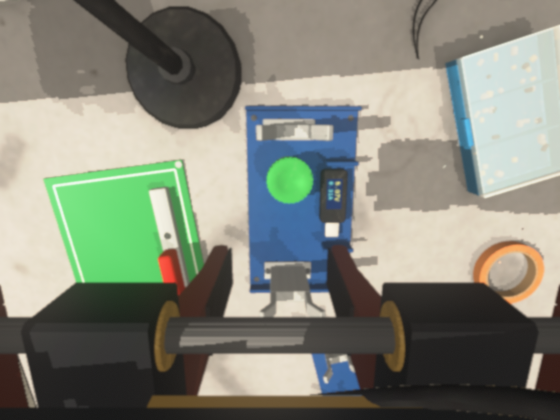

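>>> jog_arm([
  [0.1,0.8,0.4,0,0],
  [0.1,1.6,0.8,0.5,0],
  [0.1,2.1,1,1.5,0],
  [0.1,2.1,1,3,0],
  [0.1,2.1,1,5,0],
])

```text
clock: 15.27
ee_pos: [0.6358, 0.0448, 0.1076]
ee_rot: [0.742, 0.67, 0.01, 0.01]
contact_force: [-0.5, -0.8, 0.1]
opening: 0.0482
```

>>> jog_arm([
  [0.1,0,0,0.5,0],
  [0.1,0,0,1,0],
  [0.1,0,0,1.5,0],
  [0.1,0,0,2,0],
  [0.1,0,0,2,0],
])

```text
clock: 15.68
ee_pos: [0.636, 0.0446, 0.0872]
ee_rot: [0.742, 0.67, 0.01, 0.009]
contact_force: [0.4, 0.6, -0.6]
opening: 0.0484
```

```bash
python3 - <<'E'
from h import *
print(to_tool([.6288,.0405,.018]));d,T,s=wrist();save("r.png",d["image"]);print(s["ee_pos"],s["contact_force"],s["opening"],R.from_quat(s["ee_rot"]).as_matrix().round(3))
d["T"]=T;print(proj(d,[.6289,.0418,.034]))
E
```

```text
[-0.49243823 -0.86600866  6.89332945]
[0.63602425 0.04457273 0.08715395] [ 0.4086113   0.64292673 -0.62447328] 0.04839335576805181 [[ 0.101  0.995  0.027]
 [ 0.995 -0.101 -0.001]
 [ 0.002  0.027 -1.   ]]
[266.63474125 237.15020727]
```

View pics/r.png

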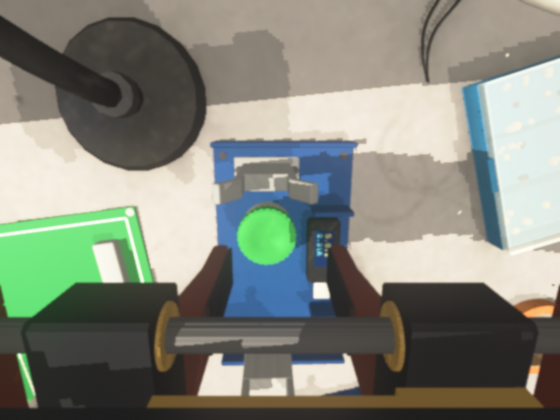

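Quick forward jogs ended mid-motion left a 1.5° tilt. I'll undo it with an opposite fast move ended in motion, then settle.

>>> jog_arm([
  [0.1,-1,-0.5,-1.5,0],
  [0.1,-2.5,-2.5,-3,0],
  [0.1,-4.5,-6,-4.5,0],
  [0.1,-6.5,-9.5,-5.5,0],
  [0.1,-8.5,-13,-6,0],
])

```text
clock: 16.15
ee_pos: [0.4971, -0.0274, 0.1457]
ee_rot: [0.742, 0.671, 0.011, 0.011]
contact_force: [0.4, -1.4, 0.5]
opening: 0.0483
```

>>> jog_arm([
  [0.1,0,0,0,0],
  [0.1,0,0,0,0],
  [0.1,0,0,0,0],
  [0.1,0,0,0,0],
  [0.1,0,0,0,0],
])

```text
clock: 16.57
ee_pos: [0.4987, -0.0272, 0.1459]
ee_rot: [0.741, 0.671, 0.012, 0.012]
contact_force: [1.0, 0.7, 0.7]
opening: 0.048
```

```bash
python3 - <<'E'
from h import *
s=status.state();print(s["clock"],s["ee_pos"],R.from_quat(s["ee_rot"]).as_matrix().round(4),to_tool([.6288,.0405,.13]))
E
```

```text
16.5667 [ 0.49872271 -0.02720559  0.14587   ] [[ 0.0995  0.9945  0.033 ]
 [ 0.995  -0.0995 -0.0017]
 [ 0.0016  0.033  -0.9995]] [ 8.02875619 12.20993795  2.00413032]
```

>>> jog_arm([
  [0.1,1,1.5,0,0],
  [0.1,2.5,4,0,0],
  [0.1,4,6,0,0],
  [0.1,5,7.5,0,0],
  [0.1,5.3,8,0,0],
])

```text
clock: 16.98
ee_pos: [0.5872, 0.0192, 0.1484]
ee_rot: [0.741, 0.672, 0.013, 0.012]
contact_force: [0.5, 0.2, 0.4]
opening: 0.048
```

```bash
python3 - <<'E'
from h import *
s=status.state();print(s["clock"],s["ee_pos"],R.from_quat(s["ee_rot"]).as_matrix().round(4)[:,2],to_tool([.6288,.0405,.13]))
E
```

```text
16.9833 [0.58723053 0.01919987 0.14838388] [ 0.0354 -0.0013 -0.9994] [2.52168156 3.8615177  1.981575  ]
```

>>> jog_arm([
  [0.1,0,0,-2,0],
  [0.1,0,0,-4,0],
  [0.1,0,0,-6,0],
  [0.1,0,0,-8,0],
  [0.1,0,0,-9,0],
])

```text
clock: 17.4
ee_pos: [0.5849, 0.0193, 0.2403]
ee_rot: [0.741, 0.672, 0.013, 0.013]
contact_force: [-0.2, -0.1, -0.2]
opening: 0.0482
```

```bash
python3 - <<'E'
from h import *
s=status.state();print(s["clock"],s["ee_pos"],R.from_quat(s["ee_rot"]).as_matrix().round(4)[:,2],to_tool([.6288,.0405,.13]))
E
```

```text
17.4 [0.58493833 0.01933438 0.24027731] [ 0.0376 -0.0017 -0.9993] [ 2.51028152  3.74249028 11.18129705]
```

>>> jog_arm([
  [0.1,0,0,3,0],
  [0.1,0,0,6,0],
  [0.1,0,0,9,0],
  [0.1,0,0,9,0],
  [0.1,0,0,9,0],
])

```text
clock: 17.82
ee_pos: [0.5865, 0.0193, 0.1486]
ee_rot: [0.74, 0.672, 0.012, 0.011]
contact_force: [0.1, -0.2, 1.0]
opening: 0.0485
```

```bash
python3 - <<'E'
from h import *
s=status.state();print(s["clock"],s["ee_pos"],R.from_quat(s["ee_rot"]).as_matrix().round(4)[:,2],to_tool([.6288,.0405,.13]))
E
```

```text
17.8167 [0.58647927 0.01930701 0.14862834] [ 0.0325 -0.0013 -0.9995] [2.51589655 3.94400312 1.99677947]
```

>>> jog_arm([
  [0.1,0,0,-3,0],
  [0.1,0,0,-6,0],
  [0.1,0,0,-9,0],
  [0.1,0,0,-12,0],
  [0.1,0,0,-15,0],
])

```text
clock: 18.23
ee_pos: [0.582, 0.0195, 0.3025]
ee_rot: [0.74, 0.672, 0.013, 0.013]
contact_force: [0.7, 0.6, 0.9]
opening: 0.0482
```

>>> jog_arm([
  [0.1,0,0,4,0],
  [0.1,0,0,8,0],
  [0.1,0,0,12,0],
  [0.1,0,0,15,0],
  [0.1,0,0,15,0],
])

```text
clock: 18.65
ee_pos: [0.5839, 0.0194, 0.1488]
ee_rot: [0.74, 0.672, 0.01, 0.01]
contact_force: [-1.6, -0.5, 0.9]
opening: 0.0485
```

```bash
python3 - <<'E'
from h import *
s=status.state();print(s["clock"],s["ee_pos"],R.from_quat(s["ee_rot"]).as_matrix().round(4)[:,2],s["q"].round(3),s["dq"].round(2))
E
```

```text
18.65 [0.58394773 0.01944484 0.14878545] [ 0.0276 -0.001  -0.9996] [-0.086  0.398  1.653  0.002  1.063  0.01 ] [ 0.   -0.06 -0.08 -0.    0.1  -0.  ]
```

>>> jog_arm([
  [0.1,0,0,-4,0],
  [0.1,0,0,-8,0],
  [0.1,0,0,-11,0],
  [0.1,0,0,-12,0],
  [0.1,0,0,-12,0],
])

```text
clock: 19.07
ee_pos: [0.5838, 0.0194, 0.2754]
ee_rot: [0.74, 0.672, 0.014, 0.014]
contact_force: [-0.3, 0.3, 0.2]
opening: 0.0483
```

```bash
python3 - <<'E'
from h import *
s=status.state();print(s["clock"],s["ee_pos"],R.from_quat(s["ee_rot"]).as_matrix().round(4)[:,2],s["dq"].round(2))
E
```

```text
19.0667 [0.5837659  0.01936308 0.27544308] [ 0.0383 -0.0019 -0.9993] [-0.    0.05  0.09 -0.   -0.06 -0.  ]
```

>>> jog_arm([
  [0.1,0,0,0,0],
  [0.1,0,0,2,0],
  [0.1,0,0,5,0],
  [0.1,0,0,9,0],
  [0.1,0,0,12,0],
])

```text
clock: 19.48
ee_pos: [0.5868, 0.0193, 0.1527]
ee_rot: [0.74, 0.672, 0.013, 0.013]
contact_force: [-0.2, -0.7, -0.2]
opening: 0.048
```

```bash
python3 - <<'E'
from h import *
s=status.state();print(s["clock"],s["ee_pos"],R.from_quat(s["ee_rot"]).as_matrix().round(4)[:,2],s["dq"].round(2))
E
```

```text
19.4833 [0.58675635 0.01926007 0.15270055] [ 0.0358 -0.0017 -0.9994] [-0.    0.42  0.36  0.   -0.75 -0.  ]
```

>>> jog_arm([
  [0.1,0,0,0,0],
  [0.1,0,0,0,0],
  [0.1,0,0,0,0],
  [0.1,0,0,0,0],
  [0.1,0,0,0,0],
])

```text
clock: 19.9
ee_pos: [0.5883, 0.0192, 0.1548]
ee_rot: [0.74, 0.672, 0.014, 0.014]
contact_force: [-0.4, 0.2, 0.3]
opening: 0.0484
```

```bash
python3 - <<'E'
from h import *
s=status.state();print(s["clock"],s["ee_pos"],R.from_quat(s["ee_rot"]).as_matrix().round(4)[:,2],s["dq"].round(2))
E
```

```text
19.9 [0.58832008 0.0191526  0.15482027] [ 0.0395 -0.002  -0.9992] [-0.   -0.    0.01  0.   -0.    0.  ]
```

>>> jog_arm([
  [0.1,0,0,-3,0],
  [0.1,0,0,-6,0],
  [0.1,0,0,-9,0],
  [0.1,0,0,-12,0],
  [0.1,0,0,-15,0],
])

```text
clock: 20.32
ee_pos: [0.5826, 0.0194, 0.3081]
ee_rot: [0.74, 0.672, 0.015, 0.015]
contact_force: [0.3, 0.8, 0.2]
opening: 0.0483
```

>>> jog_arm([
  [0.1,0,0,4,0],
  [0.1,0,0,8,0],
  [0.1,0,0,12,0],
  [0.1,0,0,16,0],
  [0.1,0,0,16,0],
])

```text
clock: 20.73
ee_pos: [0.5848, 0.0194, 0.1427]
ee_rot: [0.74, 0.672, 0.011, 0.011]
contact_force: [-0.8, 0.3, -1.2]
opening: 0.0488
```

```bash
python3 - <<'E'
from h import *
s=status.state();print(s["clock"],s["ee_pos"],R.from_quat(s["ee_rot"]).as_matrix().round(4)[:,2],s["dq"].round(2))
E
```

```text
20.7333 [0.58476526 0.01937834 0.14271535] [ 0.0322 -0.0015 -0.9995] [ 0.   -0.07 -0.08 -0.    0.14  0.  ]
```

>>> jog_arm([
  [0.1,0,0,-3,0],
  [0.1,0,0,-6,0],
  [0.1,0,0,-9,0],
  [0.1,0,0,-12,0],
  [0.1,0,0,-14,0],
])

```text
clock: 21.15
ee_pos: [0.5819, 0.0195, 0.2896]
ee_rot: [0.74, 0.672, 0.014, 0.014]
contact_force: [1.2, -0.6, 0.2]
opening: 0.0481
```

>>> jog_arm([
  [0.1,0,0,4.1,0],
  [0.1,0,0,8.2,0],
  [0.1,0,0,12.3,0],
  [0.1,0,0,16,0],
  [0.1,0,0,16,0],
])

```text
clock: 21.57
ee_pos: [0.5847, 0.0194, 0.1262]
ee_rot: [0.74, 0.672, 0.011, 0.011]
contact_force: [-0.7, 0.2, 0.1]
opening: 0.0484
```

>>> jog_arm([
  [0.1,0,0,-2,0],
  [0.1,0,0,-5,0],
  [0.1,0,0,-8,0],
  [0.1,0,0,-11,0],
  [0.1,0,0,-14,0],
])

```text
clock: 21.98
ee_pos: [0.5811, 0.0196, 0.2725]
ee_rot: [0.74, 0.672, 0.013, 0.013]
contact_force: [0.8, -0.3, -0.3]
opening: 0.0483
```

>>> jog_arm([
  [0.1,0,0,4.1,0],
  [0.1,0,0,8.2,0],
  [0.1,0,0,12.3,0],
  [0.1,0,0,16,0],
  [0.1,0,0,16,0],
])

```text
clock: 22.4
ee_pos: [0.584, 0.0195, 0.1102]
ee_rot: [0.74, 0.672, 0.01, 0.01]
contact_force: [-0.8, -0.4, -0.7]
opening: 0.0481
```

```bash
python3 - <<'E'
from h import *
s=status.state();print(s["clock"],s["ee_pos"],R.from_quat(s["ee_rot"]).as_matrix().round(4)[:,2],s["dq"].round(2))
E
```

```text
22.4 [0.58402863 0.01952016 0.11021864] [ 0.0293 -0.0012 -0.9996] [ 0.   -0.07 -0.07 -0.    0.12 -0.  ]
```

>>> jog_arm([
  [0.1,0,0,-4,0],
  [0.1,0,0,-7,0],
  [0.1,0,0,-7,0],
  [0.1,0,0,-7,0],
  [0.1,0,0,-7,0],
])

```text
clock: 22.82
ee_pos: [0.5833, 0.0195, 0.1838]
ee_rot: [0.74, 0.672, 0.012, 0.012]
contact_force: [0.1, 0.1, 0.0]
opening: 0.0483
```

```bash
python3 - <<'E'
from h import *
s=status.state();print(s["clock"],s["ee_pos"],R.from_quat(s["ee_rot"]).as_matrix().round(4)[:,2],s["dq"].round(2))
E
```

```text
22.8167 [0.58329753 0.01952533 0.18377164] [ 0.0339 -0.0017 -0.9994] [-0.    0.03  0.04 -0.   -0.02  0.  ]
```

>>> jog_arm([
  [0.1,0,0,-4,0],
  [0.1,0,0,-7,0],
  [0.1,0,0,-7,0],
  [0.1,0,0,-7,0],
  [0.1,0,0,-7,0],
])

```text
clock: 23.23
ee_pos: [0.5802, 0.0197, 0.2535]
ee_rot: [0.74, 0.672, 0.012, 0.012]
contact_force: [-0.0, -0.4, 0.3]
opening: 0.0484
```

```bash
python3 - <<'E'
from h import *
s=status.state();print(s["clock"],s["ee_pos"],R.from_quat(s["ee_rot"]).as_matrix().round(4)[:,2],s["dq"].round(2))
E
```

```text
23.2333 [0.58021812 0.01971135 0.25349003] [ 0.0329 -0.0016 -0.9995] [ 0.    0.02  0.03  0.   -0.01  0.  ]
```

>>> jog_arm([
  [0.1,0,0,4.1,0],
  [0.1,0,0,8.2,0],
  [0.1,0,0,12.3,0],
  [0.1,0,0,15,0],
  [0.1,0,0,15,0],
])

```text
clock: 23.65
ee_pos: [0.5786, 0.0199, 0.0962]
ee_rot: [0.74, 0.672, 0.007, 0.006]
contact_force: [-0.9, -0.2, -0.2]
opening: 0.0483
```

```bash
python3 - <<'E'
from h import *
s=status.state();print(s["clock"],s["ee_pos"],R.from_quat(s["ee_rot"]).as_matrix().round(4)[:,2],s["dq"].round(2))
E
```

```text
23.65 [0.57858138 0.01989577 0.09619345] [ 1.820e-02 -4.000e-04 -9.998e-01] [ 0.   -0.07 -0.08  0.    0.1  -0.  ]
```

>>> jog_arm([
  [0.1,0,0,-4,0],
  [0.1,0,0,-8,0],
  [0.1,0,0,-8,0],
  [0.1,0,0,-8,0],
  [0.1,0,0,-8,0],
])

```text
clock: 24.07
ee_pos: [0.577, 0.02, 0.1769]
ee_rot: [0.74, 0.672, 0.007, 0.006]
contact_force: [-0.6, 0.4, -0.2]
opening: 0.0485
```

>>> jog_arm([
  [0.1,0,0,-4,0],
  [0.1,0,0,-7,0],
  [0.1,0,0,-7,0],
  [0.1,0,0,-7,0],
  [0.1,0,0,-7,0],
])

```text
clock: 24.48
ee_pos: [0.5746, 0.0201, 0.2455]
ee_rot: [0.74, 0.672, 0.006, 0.006]
contact_force: [-1.1, 0.2, -0.6]
opening: 0.0483
```

>>> jog_arm([
  [0.1,0,0,4.1,0],
  [0.1,0,0,8.2,0],
  [0.1,0,0,12.3,0],
  [0.1,0,0,15,0],
  [0.1,0,0,15,0],
])

```text
clock: 24.9
ee_pos: [0.5702, 0.0205, 0.088]
ee_rot: [0.74, 0.672, 0.001, 0.0]
contact_force: [-0.3, 0.0, 0.1]
opening: 0.0484
```

>>> jog_arm([
  [0.1,0,0,0,0],
  [0.1,0,0,0,0],
  [0.1,0,0,0,0],
  [0.1,0,0,0,0],
  [0.1,0,0,0,0],
])

```text
clock: 25.32
ee_pos: [0.5714, 0.0204, 0.0896]
ee_rot: [0.74, 0.672, 0.002, 0.001]
contact_force: [0.3, 0.6, 0.1]
opening: 0.0484
```

```bash
python3 - <<'E'
from h import *
s=status.state();print(s["clock"],s["ee_pos"],R.from_quat(s["ee_rot"]).as_matrix().round(4),s["dq"].round(2))
print(to_tool([.6288,.0405,.087]))
E
```

```text
25.3167 [0.57143855 0.0204342  0.08964231] [[ 9.650e-02  9.953e-01  4.500e-03]
 [ 9.953e-01 -9.650e-02  7.000e-04]
 [ 1.100e-03  4.400e-03 -1.000e+00]] [ 0.  0.  0. -0. -0. -0.]
[2.55020791 5.51461892 0.2914757 ]
```

Tilt is back to 0.26°. From here I'll end moves settled. Moving to the pot.

>>> jog_arm([
  [0.1,0.8,1.7,0,0],
  [0.1,1.6,3.4,0,0],
  [0.1,2.2,4.8,0,0],
  [0.1,2.55,5.5,0,0],
  [0.1,2.55,5.5,0,0],
])

```text
clock: 25.73
ee_pos: [0.631, 0.0409, 0.091]
ee_rot: [0.74, 0.672, 0.003, 0.002]
contact_force: [-0.4, 0.2, 0.9]
opening: 0.0481
```

```bash
python3 - <<'E'
from h import *
d,T,s=wrist();save("s.png",d["image"]);print(s["ee_pos"],s["contact_force"],s["opening"],R.from_quat(s["ee_rot"]).as_matrix().round(4)[:,2])
d["T"]=T;print(proj(d,[.6289,.0418,.034]));print(to_tool([.6288,.0405,.018]))
E
```

```text
[0.63100068 0.04088016 0.09102478] [-0.44795472  0.1976112   0.86452832] 0.04807304189624494 [ 7.9e-03  6.0e-04 -1.0e+00]
[275.15530922 229.2431273 ]
[-0.02694317 -0.09111711  7.25369647]
```

View pics/s.png

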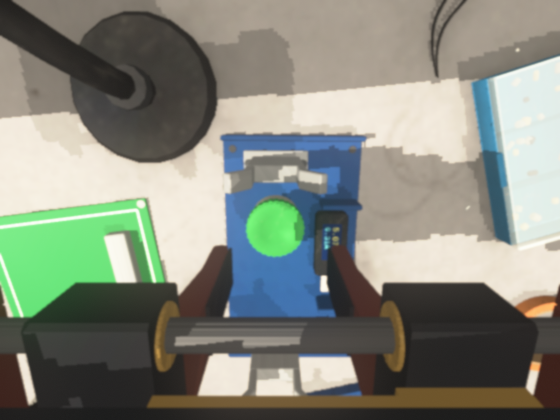

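>>> jog_arm([
  [0.1,0,-0.2,2,0],
  [0.1,0,-0.2,3.5,0],
  [0.1,0,-0.2,4.8,0],
  [0.1,0,-0.2,5,0],
  [0.1,0,-0.2,5,0],
])

```text
clock: 26.2
ee_pos: [0.6258, 0.0407, 0.0399]
ee_rot: [0.74, 0.672, 0.001, 0.001]
contact_force: [0.6, 0.7, 0.5]
opening: 0.0486
```

```bash
python3 - <<'E'
from h import *
s=status.state();print(s["ee_pos"],s["contact_force"],s["opening"],R.from_quat(s["ee_rot"]).as_matrix().round(4)[:,2])
print(to_tool([.6288,.0405,.018]))
E
```

```text
[0.62576887 0.04067018 0.03987385] [0.64303538 0.65547567 0.51926786] 0.048564700045921866 [ 2.9e-03  6.0e-04 -1.0e+00]
[0.01030147 0.29718692 2.18824004]
```

>>> jog_arm([
  [0.1,0,0.2,0.3,0],
  [0.1,0,0.3,0.9,0],
  [0.1,0,0.3,1.5,0],
  [0.1,0,0.3,1.9,0],
  [0.1,0,0.3,2.1,0],
])

```text
clock: 26.62
ee_pos: [0.6284, 0.0404, 0.0182]
ee_rot: [0.74, 0.672, 0.001, 0.0]
contact_force: [0.5, -0.4, -0.0]
opening: 0.0477
```

>>> jog_arm([
  [0,0,0,0,0],
  [-0.1,0,0,0,0],
  [-0.2,0,0,0,0],
  [-1,0,0,0,0],
  [-1,0,0,0,0],
], squeeze=15)

```text
clock: 27.03
ee_pos: [0.6285, 0.0404, 0.0184]
ee_rot: [0.74, 0.672, 0.001, 0.001]
contact_force: [-0.5, -0.1, -0.8]
opening: 0.0388
```

>>> jog_arm([
  [-1,0,0,0,0],
  [-1,0,0,0,0],
  [-1,0,0,0,0],
  [-1,0,0,0,0],
  [-1,0,0,0,0],
])

```text
clock: 27.45
ee_pos: [0.6286, 0.0404, 0.0184]
ee_rot: [0.74, 0.672, 0.001, 0.001]
contact_force: [-0.1, -0.4, -0.0]
opening: 0.039
```

```bash
python3 - <<'E'
from h import *
s=status.state();print(s["ee_pos"],s["contact_force"],s["opening"],R.from_quat(s["ee_rot"]).as_matrix().round(4))
E
```

```text
[0.62858352 0.04039292 0.01841383] [-0.11772553 -0.40509177 -0.02869314] 0.039031429087160466 [[ 9.610e-02  9.954e-01  2.400e-03]
 [ 9.954e-01 -9.610e-02  6.000e-04]
 [ 8.000e-04  2.300e-03 -1.000e+00]]
```

>>> jog_arm([
  [-1,0,0,-0.3,0],
  [-1,0,0,-1.5,0],
  [-1,0,0,-3.5,0],
  [-1,0,0,-5.5,0],
  [-1,0,0,-7,0],
])

```text
clock: 27.87
ee_pos: [0.6291, 0.0403, 0.0908]
ee_rot: [0.74, 0.672, 0.002, 0.001]
contact_force: [-0.9, 0.2, -0.5]
opening: 0.0392
```

```bash
python3 - <<'E'
from h import *
s=status.state();print(s["ee_pos"],s["contact_force"],s["opening"],R.from_quat(s["ee_rot"]).as_matrix().round(4)[:,2])
print(to_tool([.443,-.018,.09]))
E
```

```text
[0.6290996  0.04033906 0.09083629] [-0.93793616  0.17938616 -0.49091067] 0.03919775281397715 [ 4.2e-03  5.0e-04 -1.0e+00]
[-7.59413359e+00 -1.79638857e+01  3.08837510e-03]
```

>>> jog_arm([
  [-1,-0.8,-1.2,0,0],
  [-1,-2,-3.5,0,0],
  [-1,-3.2,-6,0,0],
  [-1,-4,-8,0,0],
  [-1,-4.5,-9,0,0],
])

```text
clock: 28.28
ee_pos: [0.5322, 0.0039, 0.0911]
ee_rot: [0.74, 0.672, 0.001, 0.001]
contact_force: [-0.2, -0.4, -1.5]
opening: 0.0389
```

```bash
python3 - <<'E'
from h import *
s=status.state();print(s["ee_pos"],s["contact_force"],s["opening"],R.from_quat(s["ee_rot"]).as_matrix().round(4)[:,2])
print(to_tool([.443,-.018,.06]))
E
```

```text
[0.53222261 0.00388462 0.09114203] [-0.24684413 -0.36444212 -1.54332862] 0.03893839673386655 [ 2.4e-03  6.0e-04 -1.0e+00]
[-3.04003831 -8.67712719  3.0919245 ]
```

>>> jog_arm([
  [-1,-0.8,-2,0,0],
  [-1,-1.8,-5,0,0],
  [-1,-2.6,-7.5,0.5,0],
  [-1,-3,-8.7,1.5,0],
  [-1,-3,-8.7,2.5,0],
])

```text
clock: 28.7
ee_pos: [0.44, -0.0177, 0.0664]
ee_rot: [0.741, 0.672, 0.001, 0.0]
contact_force: [-0.3, -0.1, -1.2]
opening: 0.039
```

```bash
python3 - <<'E'
from h import *
s=status.state();print(s["ee_pos"],s["contact_force"],s["opening"],R.from_quat(s["ee_rot"]).as_matrix().round(4)[:,2])
print(to_tool([.443,-.018,.0185]))
E
```

```text
[ 0.43995884 -0.01768872  0.06641079] [-0.34093809 -0.11760117 -1.23320845] 0.03899580793813377 [ 1.e-03  7.e-04 -1.e+00]
[-0.0052242   0.30106775  4.79136952]
```

>>> jog_arm([
  [-1,0,0.2,1.5,0],
  [-1,0,0.3,3,0],
  [-1,0,0.3,4,0],
  [-1,0,0.3,4.4,0],
  [-1,0,0.3,4.6,0],
])

```text
clock: 29.12
ee_pos: [0.4436, -0.018, 0.0203]
ee_rot: [0.741, 0.672, 0.001, 0.0]
contact_force: [0.1, 0.5, -1.3]
opening: 0.039
```

>>> jog_arm([
  [-1,0,0,0.05,0],
  [-1,0,0,0.1,0],
  [-1,0,0,0.12,0],
  [-1,0,0,0.15,0],
  [-1,0,0,0.18,0],
])

```text
clock: 29.53
ee_pos: [0.4439, -0.018, 0.0189]
ee_rot: [0.741, 0.672, 0.001, 0.0]
contact_force: [-0.8, 1.0, 0.4]
opening: 0.0391
```

>>> jog_arm([
  [-1,0,0,0.05,0],
  [-1,0,0,0.1,0],
  [-1,0,0,0.15,0],
  [-1,0,0,0.2,0],
  [-1,0,0,0.22,0],
])

```text
clock: 29.95
ee_pos: [0.444, -0.0181, 0.017]
ee_rot: [0.741, 0.672, 0.001, 0.001]
contact_force: [-1.9, 0.1, 9.3]
opening: 0.0393
```

>>> jog_arm([
  [-1,0,0,-0.05,0],
  [-0.05,0,0,-0.05,0],
  [0.1,0,0,-0.05,0],
  [0.2,0,0,-0.05,0],
  [0.2,0,0,-0.05,0],
])

```text
clock: 30.37
ee_pos: [0.444, -0.0181, 0.0174]
ee_rot: [0.741, 0.672, 0.001, 0.0]
contact_force: [-0.7, -0.0, 0.1]
opening: 0.0527
```

>>> jog_arm([
  [0.2,0,0,-1,0],
  [0.2,0,0,-3,0],
  [0.2,0,0,-6,0],
  [0.2,0,0,-9,0],
  [0.1,0,0,-11,0],
])

```text
clock: 30.78
ee_pos: [0.4442, -0.0182, 0.1295]
ee_rot: [0.741, 0.672, 0.001, 0.001]
contact_force: [1.6, -0.1, -0.2]
opening: 0.0493
```

```bash
python3 - <<'E'
from h import *
d,T,s=wrist();save("t.png",d["image"]);print(s["ee_pos"],s["contact_force"],s["opening"],R.from_quat(s["ee_rot"]).as_matrix().round(4)[:,2])
np.savez("t.npz",im=d["image"],K=d["camera_matrix"],T=T)
print(to_tool([.65,-.05,.13]))
E
```

```text
[ 0.44423595 -0.01818758  0.12948763] [ 1.57102814 -0.1121907  -0.16670446] 0.04931716700290605 [ 3.7e-03  3.0e-04 -1.0e+00]
[-1.16315349 20.56778659  0.39713226]
```

View pics/t.png

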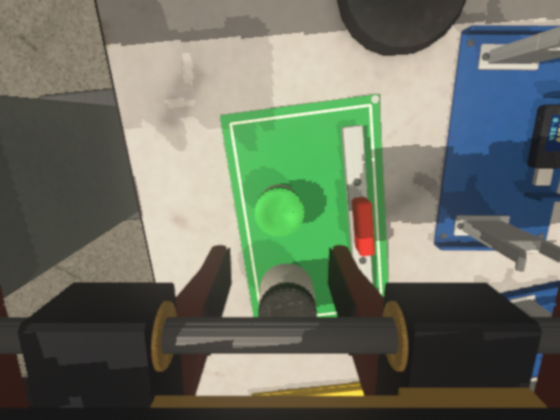

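>>> jog_arm([
  [0.1,0,1.5,0,0],
  [0.1,-0.2,4.5,0,0],
  [0.1,-0.5,7.5,0,0],
  [0.1,-0.7,10,0,0],
  [0.1,-0.8,11,0,0],
])

```text
clock: 31.25
ee_pos: [0.5588, -0.0379, 0.1331]
ee_rot: [0.741, 0.672, 0.004, 0.004]
contact_force: [1.2, -1.0, -0.2]
opening: 0.0481
```

>>> jog_arm([
  [0.1,-0.2,2,0,0],
  [0.1,-0.3,5,0,0],
  [0.1,-0.4,7.5,0,0],
  [0.1,-0.4,8.5,0,0],
  [0.1,-0.4,8.7,0,0],
])

```text
clock: 31.67
ee_pos: [0.6459, -0.0505, 0.1334]
ee_rot: [0.741, 0.672, 0.004, 0.004]
contact_force: [0.1, -0.0, 0.7]
opening: 0.0485
```

>>> jog_arm([
  [0.1,0,0,0,0],
  [0.1,0,0,0,0],
  [0.1,0,0,0,0],
  [0.1,0,0,0,0],
  [0.1,0,0,0,0],
])

```text
clock: 32.08
ee_pos: [0.645, -0.0504, 0.1336]
ee_rot: [0.741, 0.672, 0.004, 0.004]
contact_force: [0.1, 0.2, -0.2]
opening: 0.0482
```

```bash
python3 - <<'E'
from h import *
d,T,s=wrist();save("u.png",d["image"]);print(s["ee_pos"],s["contact_force"],s["opening"],R.from_quat(s["ee_rot"]).as_matrix().round(4)[:,2],T[:3,3])
np.savez("u.npz",im=d["image"],K=d["camera_matrix"],T=T)
E
```

```text
[ 0.64495845 -0.0503504   0.13358898] [ 0.12506596  0.17725399 -0.15526114] 0.04818153214054023 [ 0.0112 -0.0013 -0.9999] [0.65010611 0.02048963 0.29652141]
```

View pics/u.png

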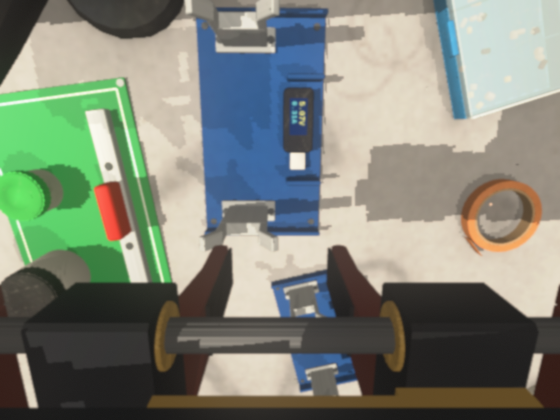

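```bash
python3 - <<'E'
from h import *
rs=[]
for f,(x0,y0,x1,y1) in (("q.npz",(312,160,356,226)),("u.npz",(276,82,322,156))):
    z=np.load(f);im=z["im"];w=dict(camera_matrix=z["K"],T=z["T"])
    hsv=cv2.cvtColor(im,cv2.COLOR_RGB2HSV)
    m=((hsv[:,:,2]<75)).astype(np.uint8)*255
    k=np.zeros_like(m);k[y0:y1,x0:x1]=m[y0:y1,x0:x1];k=cv2.morphologyEx(k,cv2.MORPH_CLOSE,np.ones((9,9)));k=cv2.morphologyEx(k,cv2.MORPH_OPEN,np.ones((5,5)))
    cs,_=cv2.findContours(k,cv2.RETR_EXTERNAL,cv2.CHAIN_APPROX_NONE);c=max(cs,key=cv2.contourArea)
    r=cv2.minAreaRect(c);rs.append(ray(w,r[0]));print(r,cv2.boundingRect(c))
    P=np.array([onz(w,q[0],.015)[:2] for q in c],np.float32);print(cv2.minAreaRect(P))
    k2=cv2.resize(im[y0-20:y1+20,x0-20:x1+20],None,fx=5,fy=5);save("m_%s.png"%f[0],k2)
print(tri(rs))
c=np.array([.6384,.0155]);a=-5.7*np.pi/180;X=np.array([np.cos(a),np.sin(a)]);Y=np.array([-np.sin(a),np.cos(a)])
for dy in(-.006,0,.006):print(dy,c+.03*X+(dy+.007)*Y)
E
```

```text
((333.0, 180.5), (25.0, 26.0), 90.0) (320, 168, 27, 26)
((0.668624222278595, 0.03459884971380234), (0.02281494252383709, 0.023491723462939262), 85.99954223632812)
((297.5, 139.0), (22.0, 27.0), 90.0) (284, 128, 28, 23)
((0.6667082905769348, 0.004842251539230347), (0.017334673553705215, 0.021987807005643845), 84.36370086669922)
(array([ 0.6821995 ,  0.00353582, -0.11767365]), [np.float64(0.009782215943242535), np.float64(0.00978221594324262)])
-0.006 [0.66835099 0.01351546]
0 [0.66894691 0.0194858 ]
0.006 [0.66954282 0.02545613]
```

View pics/m_u.png

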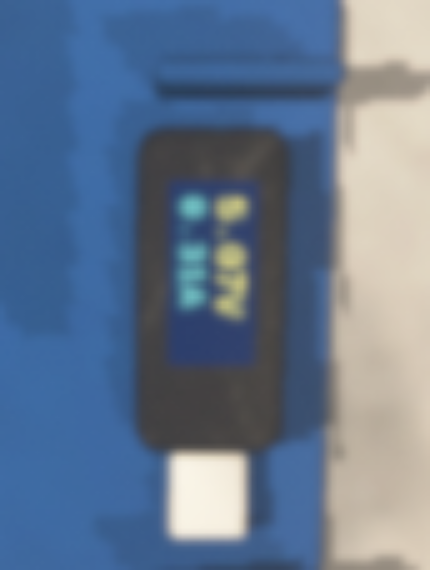

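View pics/m_q.png

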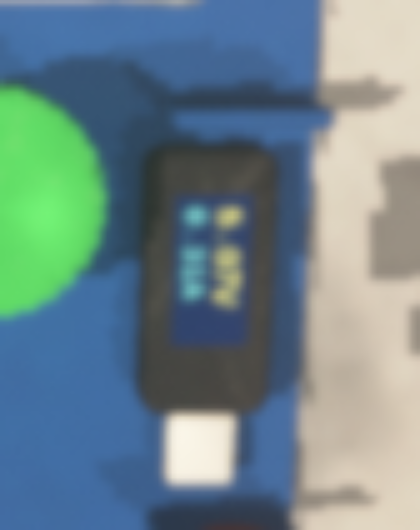

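```bash
python3 - <<'E'
from h import *
q=np.load("q.npz");u=np.load("u.npz");Q=dict(camera_matrix=q["K"],T=q["T"]);U=dict(camera_matrix=u["K"],T=u["T"])
print(tri([ray(Q,(333.6,196)),ray(U,(298.3,120))]),onz(Q,(333.6,196),.015),onz(U,(298.3,120),.015))
for p in ((283.3,120),(313.8,120),(298.5,87.6),(298,152.4),(298,170)): print(p,onz(U,p,.015).round(4))
print(to_tool([.6695,.0205,.09]))
E
```

```text
(array([0.66866368, 0.01957558, 0.01280808]), [np.float64(1.6368505120768526e-05), np.float64(1.6368505120680302e-05)]) [0.66832859 0.02009755 0.015     ] [0.66850522 0.01957654 0.015     ]
(283.3, 120) [0.6566 0.0207 0.015 ]
(313.8, 120) [0.6808 0.0184 0.015 ]
(298.5, 87.6) [0.6707 0.0437 0.015 ]
(298, 152.4) [ 0.6662 -0.0057  0.015 ]
(298, 170) [ 0.665 -0.02   0.015]
[7.28922071 1.67754067 4.38110472]
```

>>> jog_arm([
  [0.1,1.5,0.5,0,0],
  [0.1,3.5,1,0,0],
  [0.1,5.5,1.4,0.5,0],
  [0.1,6.9,1.6,1.5,0],
  [0.1,7,1.6,2.5,0],
])

```text
clock: 32.55
ee_pos: [0.6692, 0.0209, 0.1085]
ee_rot: [0.74, 0.673, 0.005, 0.005]
contact_force: [-0.2, 0.7, -0.5]
opening: 0.0481
```

>>> jog_arm([
  [0.1,0,0,1.5,0],
  [0.1,0,0,3.5,0],
  [0.1,0,0,5,0],
  [0.1,0,0,6,0],
  [0.1,0,0,6,0],
])

```text
clock: 32.97
ee_pos: [0.6674, 0.0208, 0.0452]
ee_rot: [0.74, 0.673, 0.003, 0.003]
contact_force: [0.6, 0.6, -1.0]
opening: 0.0482
```

```bash
python3 - <<'E'
from h import *
d,T,s=wrist();save("v.png",d["image"]);print(s["ee_pos"],s["contact_force"],s["opening"],R.from_quat(s["ee_rot"]).as_matrix().round(4)[:,2])
d["T"]=T;print(proj(d,[.6685,.0198,.015]));print(to_tool([.6685,.0198,.007]))
E
```

```text
[0.66743579 0.02078257 0.04524273] [ 0.56280295  0.5706158  -0.96760512] 0.04819330150875048 [ 7.5e-03 -2.0e-04 -1.0e+00]
[280.58252651 245.26218356]
[-0.0959489  -0.02748495  3.97787842]
```

View pics/v.png

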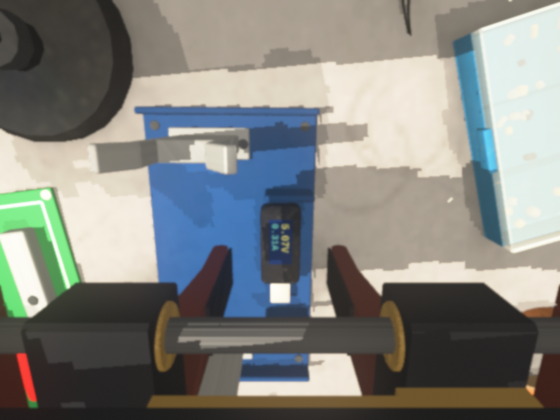

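Meter body centre is seen at (281,244) against a projected (280.6,245). Going down to 7 mm.

>>> jog_arm([
  [0.1,-0.1,0,1.2,0],
  [0.1,-0.1,0,2.4,0],
  [0.1,-0.1,0,3.2,0],
  [0.1,-0.1,0,3.5,0],
  [0.1,-0.1,0,3.6,0],
])

```text
clock: 33.43
ee_pos: [0.668, 0.0197, 0.0097]
ee_rot: [0.74, 0.673, 0.003, 0.003]
contact_force: [-0.2, -0.6, 0.9]
opening: 0.0484
```

>>> jog_arm([
  [0.1,0,0,0,0],
  [0,0,0,0.1,0],
  [-0.2,0,0,0.2,0],
  [-0.3,0,0,0.2,0],
  [-0.3,0,0,0.2,0],
], squeeze=12)

```text
clock: 33.85
ee_pos: [0.6682, 0.0197, 0.008]
ee_rot: [0.74, 0.673, 0.003, 0.003]
contact_force: [-0.4, 0.6, -0.5]
opening: 0.0314
```

>>> jog_arm([
  [-1,0,0,0,0],
  [-1,0,0,0,0],
  [-1,0,0,0,0],
  [-1,0,0,0,0],
  [-1,0,0,0,0],
])

```text
clock: 34.27
ee_pos: [0.6685, 0.0197, 0.0083]
ee_rot: [0.74, 0.673, 0.003, 0.003]
contact_force: [-0.1, 0.5, 2.3]
opening: 0.0237
```

>>> jog_arm([
  [-1,0,0,-0.4,0],
  [-1,0,0,-2,0],
  [-1,0,0,-5,0],
  [-1,0,0,-8.5,0],
  [-1,0,0,-12,0],
], squeeze=15)

```text
clock: 34.68
ee_pos: [0.6664, 0.0198, 0.1289]
ee_rot: [0.74, 0.673, 0.002, 0.002]
contact_force: [1.0, -0.4, -0.2]
opening: 0.024
```

```bash
python3 - <<'E'
from h import *
d,T,s=wrist();save("w.png",d["image"]);print(s["ee_pos"],s["contact_force"],s["opening"],R.from_quat(s["ee_rot"]).as_matrix().round(4)[:,2])
print(to_tool([.463,-.287,.13]))
E
```

```text
[0.66639898 0.01977139 0.12887191] [ 0.98258538 -0.40242798 -0.16407348] 0.024003625711409637 [ 0.0067 -0.     -1.    ]
[-32.49048066 -17.84278296   0.35642423]
```

View pics/w.png

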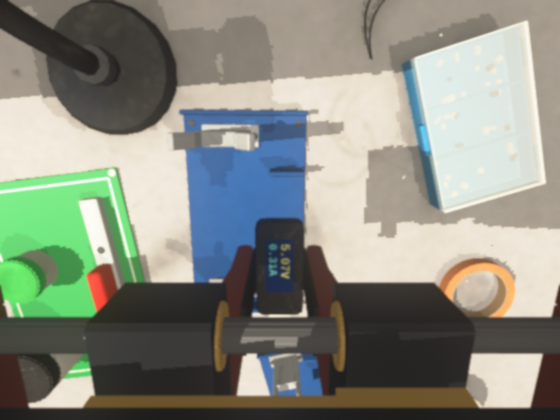

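>>> jog_arm([
  [-1,-2,-1,-1,0],
  [-1,-5,-2.7,-1,0],
  [-1,-8.2,-4.5,-1,0],
  [-1,-11,-6,-1,0],
  [-1,-13,-7,-1,0],
])

```text
clock: 35.15
ee_pos: [0.587, -0.1049, 0.1458]
ee_rot: [0.74, 0.673, 0.006, 0.006]
contact_force: [0.6, -0.8, -1.1]
opening: 0.0236
```

>>> jog_arm([
  [-1,-2.5,-1.3,0,0],
  [-1,-5.5,-3,0,0],
  [-1,-8.5,-4.7,0,0],
  [-1,-11,-6,0,0],
  [-1,-12.5,-6.8,0,0],
])

```text
clock: 35.57
ee_pos: [0.5056, -0.225, 0.1446]
ee_rot: [0.74, 0.672, 0.006, 0.007]
contact_force: [0.9, 0.3, -0.1]
opening: 0.0237
```

```bash
python3 - <<'E'
from h import *
s=status.state();print(s["ee_pos"],s["contact_force"],s["opening"],R.from_quat(s["ee_rot"]).as_matrix().round(4))
print(to_tool([.463,-.287,.08]))
E
```

```text
[ 0.50561728 -0.2250388   0.14460724] [ 0.86909565  0.25320199 -0.13238538] 0.023667890973438254 [[ 9.630e-02  9.952e-01  1.710e-02]
 [ 9.954e-01 -9.630e-02 -2.000e-03]
 [-4.000e-04  1.720e-02 -9.999e-01]]
[-6.57530321 -3.75609185  6.39940234]
```

>>> jog_arm([
  [-1,-2,-1.2,0,0],
  [-1,-4.5,-2.6,0,0],
  [-1,-6,-3.5,0,0],
  [-1,-6.4,-3.7,0,0],
  [-1,-6.4,-3.7,0,0],
])

```text
clock: 35.98
ee_pos: [0.4621, -0.286, 0.144]
ee_rot: [0.741, 0.671, 0.006, 0.007]
contact_force: [0.3, -0.9, 0.1]
opening: 0.0236
```

>>> jog_arm([
  [-1,0,0,3,0],
  [-1,0,0,6,0],
  [-1,0,0,9,0],
  [-1,0,0,9.5,0],
  [-1,0,0,9.5,0],
])

```text
clock: 36.4
ee_pos: [0.4629, -0.2841, 0.0474]
ee_rot: [0.741, 0.672, 0.005, 0.004]
contact_force: [-0.2, -0.2, 0.1]
opening: 0.0236
```

```bash
python3 - <<'E'
from h import *
d,T,s=wrist();save("x.png",d["image"]);print(s["ee_pos"],s["contact_force"],s["opening"],R.from_quat(s["ee_rot"]).as_matrix().round(4)[:,2])
print(to_tool([.463,-.287,.009]))
E
```

```text
[ 0.46286424 -0.28413587  0.04736539] [-0.22068306 -0.21716922  0.05543797] 0.02363867849833533 [ 0.0137  0.0012 -0.9999]
[-0.19036432 -0.13816301  3.98689316]
```

View pics/x.png

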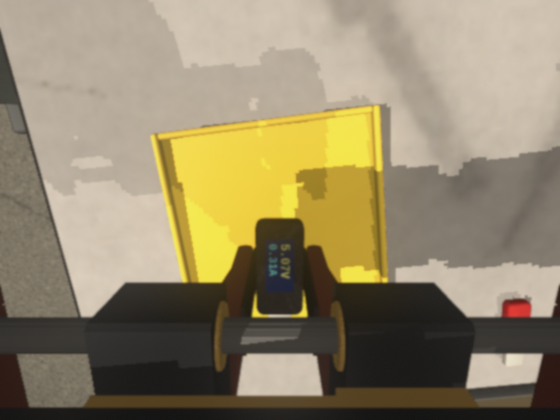

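>>> jog_arm([
  [-1,0,0,1.2,0],
  [-1,0,0,2.4,0],
  [-1,0,0,3.2,0],
  [-1,0,0,3.5,0],
  [-1,0,0,3.6,0],
])

```text
clock: 36.87
ee_pos: [0.4647, -0.2852, 0.0129]
ee_rot: [0.741, 0.672, 0.006, 0.006]
contact_force: [-1.0, -0.0, -0.5]
opening: 0.0241
```

>>> jog_arm([
  [-1,0,0,0.05,0],
  [-1,0,0,0.1,0],
  [-1,0,0,0.15,0],
  [-1,0,0,0.2,0],
  [-1,0,0,0.25,0],
])

```text
clock: 37.28
ee_pos: [0.4649, -0.2854, 0.0106]
ee_rot: [0.741, 0.672, 0.006, 0.006]
contact_force: [-0.7, -1.0, -0.2]
opening: 0.0241
```

>>> jog_arm([
  [-1,0,0,0.05,0],
  [-1,0,0,0.1,0],
  [-1,0,0,0.15,0],
  [-1,0,0,0.2,0],
  [-1,0,0,0.22,0],
])

```text
clock: 37.7
ee_pos: [0.4649, -0.2853, 0.0083]
ee_rot: [0.741, 0.672, 0.006, 0.006]
contact_force: [0.5, 0.3, 0.9]
opening: 0.0237
```

>>> jog_arm([
  [-1,0,0,0.05,0],
  [-1,0,0,0.08,0],
  [-0.45,0,0,0,0],
  [-0.2,0,0,-0.02,0],
  [-0.1,0,0,-0.02,0],
])

```text
clock: 38.12
ee_pos: [0.465, -0.2854, 0.0086]
ee_rot: [0.741, 0.672, 0.006, 0.006]
contact_force: [-0.2, -0.5, -0.3]
opening: 0.0337
```

>>> jog_arm([
  [-0.1,0,0,-0.8,0],
  [0,0,0,-3,0],
  [0.2,0,0,-6,0],
  [0.3,0,0,-9,0],
  [0.3,0,0,-12,0],
])

```text
clock: 38.53
ee_pos: [0.4625, -0.2849, 0.13]
ee_rot: [0.741, 0.672, 0.006, 0.006]
contact_force: [0.4, -0.4, -0.1]
opening: 0.0563
```

```bash
python3 - <<'E'
from h import *
d,T,s=wrist();save("y.png",d["image"]);print(s["ee_pos"],s["contact_force"],s["opening"],R.from_quat(s["ee_rot"]).as_matrix().round(4)[:,2])
np.savez("y.npz",im=d["image"],K=d["camera_matrix"],T=T)
print(to_tool([.444,-.1,.13]))
E
```

```text
[ 0.46251908 -0.28490481  0.13001212] [ 0.35054914 -0.40987962 -0.11790596] 0.056258316274596466 [ 1.610e-02 -8.000e-04 -9.999e-01]
[18.42483262 -3.97146628  0.39840883]
```

View pics/y.png

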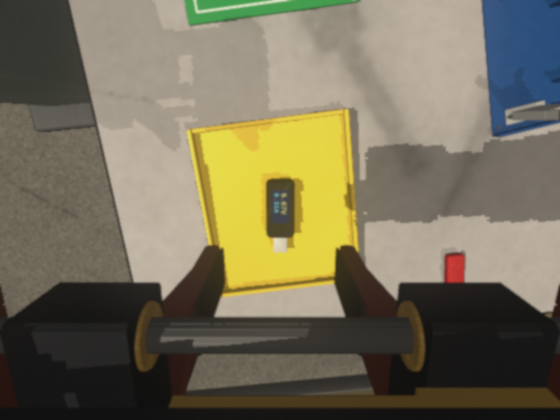

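Meter lies flat in the tray at (280,208). Going back for the jar.

>>> jog_arm([
  [0.5,2,-0.5,0,0],
  [0.5,5,-1.2,0,0],
  [0.5,8,-1.9,0,0],
  [0.5,10.5,-2.4,0,0],
  [0.5,11.5,-2.6,0,0],
])

```text
clock: 39.0
ee_pos: [0.4492, -0.1671, 0.1346]
ee_rot: [0.74, 0.672, 0.006, 0.009]
contact_force: [-0.4, 1.1, -0.9]
opening: 0.0659
```

>>> jog_arm([
  [0.5,1.5,-0.3,-2,0],
  [0.5,3,-0.6,-5,0],
  [0.5,3.5,-0.7,-8,0],
  [0.5,3.5,-0.7,-10,0],
  [0.5,3.5,-0.7,-10,0],
])

```text
clock: 39.42
ee_pos: [0.4463, -0.1322, 0.2388]
ee_rot: [0.74, 0.672, 0.008, 0.013]
contact_force: [1.0, -1.0, 0.0]
opening: 0.0661
```

>>> jog_arm([
  [0.5,0,0,0,0],
  [0.5,0,0,0,0],
  [0.5,0,0,0,0],
  [0.5,0,0,0,0],
  [0.5,0,0,0,0],
])

```text
clock: 39.83
ee_pos: [0.4456, -0.1322, 0.2377]
ee_rot: [0.74, 0.672, 0.007, 0.012]
contact_force: [0.2, -0.9, 0.1]
opening: 0.0657
```

```bash
python3 - <<'E'
from h import *
d,T,s=wrist();save("z.png",d["image"]);print(s["ee_pos"],s["contact_force"],s["opening"],R.from_quat(s["ee_rot"]).as_matrix().round(4))
np.savez("z.npz",im=d["image"],K=d["camera_matrix"],T=T)
d["T"]=T;print(proj(d,[.4426,-.0942,.054]),proj(d,[.444,-.0181,.033]))
print(to_tool([.4426,-.0942,.1]))
E
```

```text
[ 0.44560043 -0.13216558  0.23771177] [ 0.23425663 -0.90089285  0.12576127] 0.06571968039280486 [[ 0.0957  0.995   0.0271]
 [ 0.9954 -0.0956 -0.0077]
 [-0.005   0.0277 -0.9996]]
[267.37461418 154.85453354] [260.88507881  76.28975905]
[ 3.82314481 -1.05720543 13.74031991]
```

View pics/z.png

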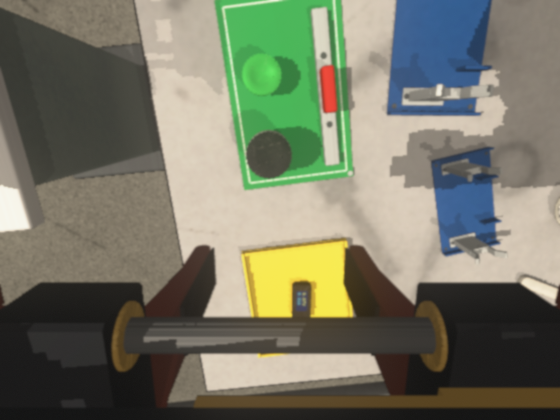

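>>> jog_arm([
  [0.5,1.5,-0.4,3.5,0],
  [0.5,3,-0.8,7,0],
  [0.5,3.8,-1,11,0],
  [0.5,3.8,-1,13.7,0],
  [0.5,3.8,-1,13.7,0],
])

```text
clock: 40.3
ee_pos: [0.4389, -0.0926, 0.0958]
ee_rot: [0.74, 0.673, 0.005, 0.008]
contact_force: [0.1, -0.7, -0.5]
opening: 0.0656
```

```bash
python3 - <<'E'
from h import *
s=status.state();print(s["ee_pos"],R.from_quat(s["ee_rot"]).as_matrix().round(4)[:,2],to_tool([.4426,-.0942,.1]))
E
```

```text
[ 0.43891063 -0.09255428  0.09580839] [ 0.0178 -0.0042 -0.9998] [-0.12983228  0.39043906 -0.41182013]
```

>>> jog_arm([
  [0.5,0,0,-4,0],
  [0.5,0,0,-8,0],
  [0.5,0,0,-8,0],
  [0.5,0,0,-8,0],
  [0.5,0,0,-8,0],
])

```text
clock: 40.72
ee_pos: [0.4379, -0.0926, 0.1768]
ee_rot: [0.74, 0.673, 0.006, 0.008]
contact_force: [0.5, 0.7, -0.3]
opening: 0.0658
```

>>> jog_arm([
  [0.5,0,0,-4,0],
  [0.5,0,0,-7,0],
  [0.5,0,0,-7,0],
  [0.5,0,0,-7,0],
  [0.5,0,0,-7,0],
])

```text
clock: 41.13
ee_pos: [0.4355, -0.092, 0.2456]
ee_rot: [0.74, 0.673, 0.005, 0.007]
contact_force: [0.0, 0.7, -0.2]
opening: 0.0662
```

>>> jog_arm([
  [0.5,0,0,4.1,0],
  [0.5,0,0,8.2,0],
  [0.5,0,0,12.3,0],
  [0.5,0,0,15,0],
  [0.5,0,0,15,0],
])

```text
clock: 41.55
ee_pos: [0.4322, -0.0904, 0.0896]
ee_rot: [0.74, 0.672, 0.002, 0.001]
contact_force: [-0.3, 0.2, -0.1]
opening: 0.066
```

```bash
python3 - <<'E'
from h import *
s=status.state();print(s["ee_pos"],R.from_quat(s["ee_rot"]).as_matrix().round(4)[:,2],to_tool([.4426,-.0942,.1]))
E
```

```text
[ 0.43215479 -0.09041961  0.0895955 ] [ 4.5e-03  8.0e-04 -1.0e+00] [-0.275221    1.08047474 -1.03600349]
```

>>> jog_arm([
  [0.5,-0.1,0.4,0,0],
  [0.5,-0.2,0.8,0,0],
  [0.5,-0.3,1.05,0,0],
  [0.5,-0.3,1.1,0.5,0],
  [0.5,-0.3,1.1,1,0],
])

```text
clock: 41.97
ee_pos: [0.4448, -0.0952, 0.0808]
ee_rot: [0.74, 0.672, 0.003, 0.003]
contact_force: [-0.1, 0.2, -0.6]
opening: 0.0661
```

```bash
python3 - <<'E'
from h import *
d,T,s=wrist();save("aa.png",d["image"]);print(s["ee_pos"],R.from_quat(s["ee_rot"]).as_matrix().round(4)[:,2],to_tool([.4426,-.0942,.0283]))
E
```

```text
[ 0.44480404 -0.09520152  0.08082445] [ 8.5e-03 -7.0e-04 -1.0e+00] [ 0.03978069 -0.12530884  5.13481184]
```

View pics/aa.png

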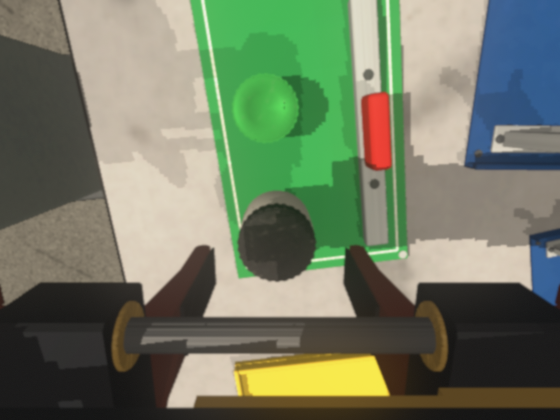

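>>> jog_arm([
  [0.5,0,-0.2,1.6,0],
  [0.5,0,-0.2,3.2,0],
  [0.5,0,-0.2,4.4,0],
  [0.5,0,-0.15,5,0],
  [0.5,0,-0.15,5.1,0],
])

```text
clock: 42.43
ee_pos: [0.4418, -0.0944, 0.028]
ee_rot: [0.74, 0.672, 0.002, 0.001]
contact_force: [0.6, -0.5, 0.2]
opening: 0.0655
```

>>> jog_arm([
  [0.3,0,0,0,0],
  [0.2,0,0,0,0],
  [0.15,0,0,0,0],
  [0,0,0,0,0],
  [-1,0,0,0,0],
], squeeze=20)

```text
clock: 42.85
ee_pos: [0.4424, -0.0946, 0.0286]
ee_rot: [0.74, 0.672, 0.002, 0.002]
contact_force: [0.5, -0.1, 3.9]
opening: 0.0477
```

>>> jog_arm([
  [-1,0,0,0,0],
  [-1,0,0,0,0],
  [-1,0,0,0,0],
  [-1,0,0,0,0],
  [-1,0,0,0,0],
])

```text
clock: 43.27
ee_pos: [0.4424, -0.0946, 0.0286]
ee_rot: [0.74, 0.672, 0.002, 0.002]
contact_force: [0.3, -0.1, 1.8]
opening: 0.0477
```

>>> jog_arm([
  [-1,0,0,-0.5,0],
  [-1,0,0,-2,0],
  [-1,0,0,-5,0],
  [-1,0,0,-8,0],
  [-1,0,0,-9,0],
])

```text
clock: 43.68
ee_pos: [0.4434, -0.0952, 0.122]
ee_rot: [0.74, 0.672, 0.003, 0.004]
contact_force: [0.7, -0.2, -0.1]
opening: 0.0474
```

```bash
python3 - <<'E'
from h import *
s=status.state();print(s["ee_pos"],R.from_quat(s["ee_rot"]).as_matrix().round(4)[:,2],to_tool([.6234,-.0115,.11]))
E
```

```text
[ 0.44341612 -0.09515059  0.1220295 ] [ 0.0101 -0.0013 -0.9999] [10.04692965 17.10366633  1.37371001]
```

>>> jog_arm([
  [-1,1,1,0,0],
  [-1,3,2.5,0,0],
  [-1,5,4.5,0,0],
  [-1,6.8,6.3,0,0],
  [-1,7.5,7,0,0],
])

```text
clock: 44.1
ee_pos: [0.523, -0.0256, 0.1234]
ee_rot: [0.74, 0.673, 0.004, 0.005]
contact_force: [1.0, 0.4, -0.8]
opening: 0.0473
```

>>> jog_arm([
  [-1,0.5,1.3,0,0],
  [-1,1.2,3.5,0,0],
  [-1,1.9,5.7,0,0],
  [-1,2.4,7.5,0,0],
  [-1,2.6,8.2,0,0],
])

```text
clock: 44.52
ee_pos: [0.6093, -0.0074, 0.1246]
ee_rot: [0.74, 0.673, 0.005, 0.005]
contact_force: [0.6, 0.3, -0.7]
opening: 0.0476
```

```bash
python3 - <<'E'
from h import *
s=status.state();print(s["ee_pos"],s["opening"],R.from_quat(s["ee_rot"]).as_matrix().round(4),to_tool([.6234,-.0117,.08]))
E
```

```text
[ 0.60927859 -0.00744366  0.12462431] 0.04759270160162099 [[ 9.400e-02  9.955e-01  1.450e-02]
 [ 9.956e-01 -9.400e-02 -1.300e-03]
 [ 1.000e-04  1.460e-02 -9.999e-01]] [-0.29132484  1.38062292  4.48303542]
```

>>> jog_arm([
  [-1,-0.1,0.5,0,0],
  [-1,-0.2,0.9,0,0],
  [-1,-0.3,1.2,1,0],
  [-1,-0.3,1.3,2.5,0],
  [-1,-0.3,1.3,4,0],
])

```text
clock: 44.93
ee_pos: [0.6221, -0.0124, 0.0842]
ee_rot: [0.74, 0.673, 0.005, 0.006]
contact_force: [0.8, -0.3, -0.3]
opening: 0.0476
```

```bash
python3 - <<'E'
from h import *
d,T,s=wrist();save("ab.png",d["image"]);print(s["ee_pos"],s["opening"],R.from_quat(s["ee_rot"]).as_matrix().round(4)[:,2],to_tool([.6234,-.0119,.0296]))
E
```

```text
[ 0.62209898 -0.01235115  0.08422207] 0.04757269421543913 [ 0.0149 -0.0015 -0.9999] [0.05304383 0.33333496 5.1313539 ]
```

View pics/ab.png

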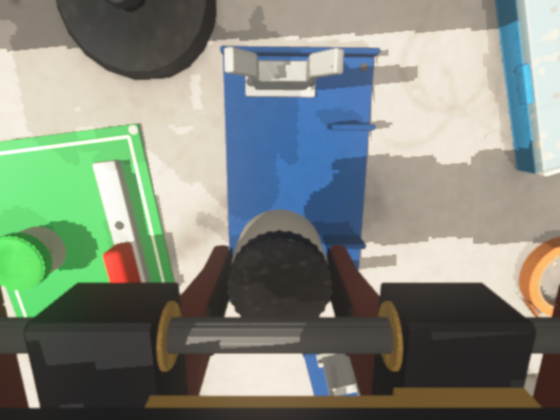

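>>> jog_arm([
  [-1,0,0.2,1.2,0],
  [-1,0,0.3,2.6,0],
  [-1,0,0.3,3.8,0],
  [-1,0,0.3,4.4,0],
  [-1,0,0.3,4.7,0],
])

```text
clock: 45.4
ee_pos: [0.6217, -0.0125, 0.0327]
ee_rot: [0.74, 0.673, 0.002, 0.003]
contact_force: [-0.7, 0.3, -0.8]
opening: 0.0475
```

```bash
python3 - <<'E'
from h import *
s=status.state();print(s["ee_pos"],s["contact_force"],R.from_quat(s["ee_rot"]).as_matrix().round(4)[:,2],to_tool([.6234,-.0119,.0296]))
E
```

```text
[ 0.621698   -0.01247216  0.03272458] [-0.72925946  0.29592817 -0.80876532] [ 7.e-03 -6.e-04 -1.e+00] [0.07307271 0.16179986 0.31361237]
```

>>> jog_arm([
  [-1,0,0.1,0.05,0],
  [-1,0.1,0.1,0.1,0],
  [-1,0.1,0.1,0.2,0],
  [-1,0.1,0.1,0.25,0],
  [-1,0.1,0.1,0.3,0],
])

```text
clock: 45.82
ee_pos: [0.6232, -0.0116, 0.0303]
ee_rot: [0.74, 0.673, 0.003, 0.003]
contact_force: [0.5, 0.6, -0.9]
opening: 0.0473
```

```bash
python3 - <<'E'
from h import *
s=status.state();print(s["ee_pos"],s["contact_force"],R.from_quat(s["ee_rot"]).as_matrix().round(4)[:,2],to_tool([.6234,-.0119,.0296]))
E
```

```text
[ 0.62318983 -0.01155666  0.03026192] [ 0.45617457  0.64184841 -0.93342764] [ 8.e-03 -7.e-04 -1.e+00] [-0.03219245  0.02364492  0.06638092]
```

>>> jog_arm([
  [-1,0,0,0.03,0],
  [-1,0,0,0.06,0],
  [-1,0,0,0.09,0],
  [-1,0,0,0.12,0],
  [-1,0,0,0.15,0],
])

```text
clock: 46.23
ee_pos: [0.6235, -0.0116, 0.0296]
ee_rot: [0.74, 0.673, 0.003, 0.003]
contact_force: [-1.7, 0.4, 9.6]
opening: 0.0476
```

>>> jog_arm([
  [-1,0,0,-0.05,0],
  [0.15,0,0,-0.05,0],
  [0.3,0,0,-0.05,0],
  [0.4,0,0,-0.05,0],
  [0.4,0,0,-0.05,0],
])

```text
clock: 46.65
ee_pos: [0.6234, -0.0116, 0.03]
ee_rot: [0.74, 0.673, 0.003, 0.003]
contact_force: [-0.2, -0.4, -0.9]
opening: 0.0615
```

>>> jog_arm([
  [0.4,0,0,-1,0],
  [0.4,0,0,-3,0],
  [0.4,0,0,-6,0],
  [0.3,0,0,-9,0],
  [0.2,0,0,-10,0],
])

```text
clock: 47.07
ee_pos: [0.6251, -0.0118, 0.1348]
ee_rot: [0.74, 0.673, 0.005, 0.006]
contact_force: [0.1, 0.2, 1.6]
opening: 0.0542
```

```bash
python3 - <<'E'
from h import *
d,T,s=wrist();save("ac.png",d["image"]);print(s["ee_pos"],s["opening"],R.from_quat(s["ee_rot"]).as_matrix().round(4),to_tool([.444,-.0181,.13]))
E
```

```text
[ 0.62514832 -0.01175918  0.13481218] 0.05421816238292662 [[ 9.460e-02  9.954e-01  1.480e-02]
 [ 9.955e-01 -9.460e-02 -1.600e-03]
 [-1.000e-04  1.490e-02 -9.999e-01]] [ -2.34201458 -18.03329672   0.22442658]
```

View pics/ac.png

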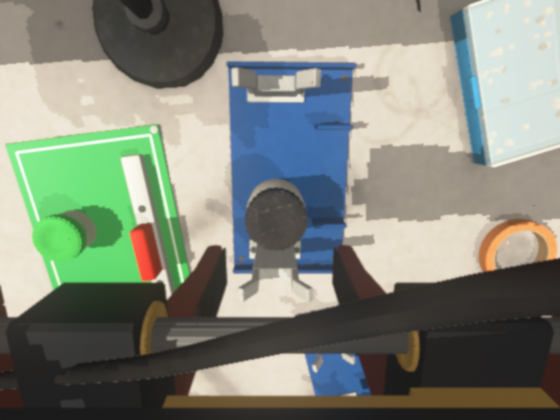

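Jar stands upright in its spot (276,218). Now the pot.

>>> jog_arm([
  [0.2,-0.3,-2,0,0],
  [0.2,-0.8,-5,0,0],
  [0.2,-1.3,-8,0,0],
  [0.2,-1.6,-10.5,0,0],
  [0.2,-1.8,-12,0,0],
])

```text
clock: 47.53
ee_pos: [0.5001, -0.018, 0.1319]
ee_rot: [0.74, 0.673, 0.004, 0.004]
contact_force: [-0.6, 0.3, 0.2]
opening: 0.0528
```

>>> jog_arm([
  [0.2,-0.1,-1.5,0,0],
  [0.2,-0.3,-3.5,0,0],
  [0.2,-0.5,-5,0,0],
  [0.2,-0.5,-5.5,0,0],
  [0.2,-0.5,-5.5,0,0],
])

```text
clock: 47.95
ee_pos: [0.4431, -0.0174, 0.1306]
ee_rot: [0.74, 0.673, 0.003, 0.004]
contact_force: [0.0, -0.3, 0.3]
opening: 0.0528
```

```bash
python3 - <<'E'
from h import *
s=status.state();print(s["ee_pos"],s["opening"],R.from_quat(s["ee_rot"]).as_matrix().round(4)[:,2],to_tool([.444,-.0181,.08]))
E
```

```text
[ 0.44305089 -0.01743079  0.13062664] 0.05283506647231161 [ 9.8e-03 -7.0e-04 -1.0e+00] [-0.05886695  0.05114015  5.06339543]
```

>>> jog_arm([
  [0.2,0,0,2.5,0],
  [0.2,0,0,5,0],
  [0.2,0,0,7,0],
  [0.2,0,0,7,0],
  [0.2,0,0,7,0],
])

```text
clock: 48.37
ee_pos: [0.4439, -0.0174, 0.0599]
ee_rot: [0.74, 0.673, 0.003, 0.003]
contact_force: [0.2, -0.2, 0.9]
opening: 0.0526
```

```bash
python3 - <<'E'
from h import *
d,T,s=wrist();save("ad.png",d["image"]);d["T"]=T;print(s["ee_pos"],s["opening"],R.from_quat(s["ee_rot"]).as_matrix().round(4)[:,2],to_tool([.444,-.0181,.0174]),proj(d,[.444,-.0167,.033]))
E
```

```text
[ 0.44389903 -0.01741168  0.0598688 ] 0.05260147040587272 [ 7.7e-03 -2.0e-04 -1.0e+00] [-0.0630062  -0.09769187  4.33021124] [278.74019144 244.71884   ]
```

View pics/ad.png

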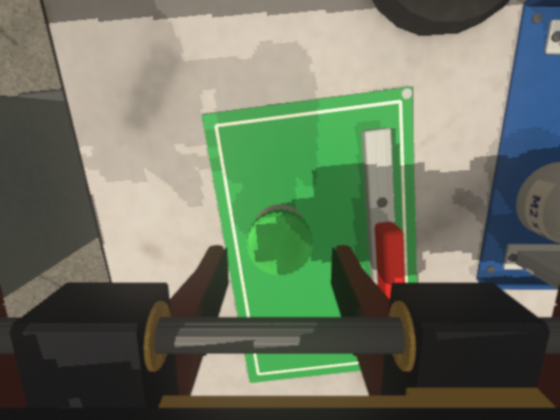

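Pot lid is at (279,242), between the fingers. Down and grip.

>>> jog_arm([
  [0.2,-0.1,0,1.5,0],
  [0.2,-0.1,0,3,0],
  [0.2,-0.1,0,3.9,0],
  [0.2,-0.1,0,4.2,0],
  [0.2,-0.1,0,4.2,0],
])

```text
clock: 48.83
ee_pos: [0.4452, -0.0186, 0.0188]
ee_rot: [0.74, 0.673, 0.003, 0.003]
contact_force: [0.5, 0.3, -0.1]
opening: 0.0527
```

>>> jog_arm([
  [0.1,0,0,0,0],
  [0,0,0,0,0],
  [-0.1,0,0,0,0],
  [-1,0,0,0,0],
  [-1,0,0,0,0],
], squeeze=15)

```text
clock: 49.25
ee_pos: [0.4455, -0.0186, 0.0193]
ee_rot: [0.74, 0.673, 0.004, 0.004]
contact_force: [-0.6, -0.1, 7.2]
opening: 0.0392
```

>>> jog_arm([
  [-1,0,0,0,0],
  [-1,0,0,0,0],
  [-1,0,0,0,0],
  [-1,0,0,0,0],
  [-1,0,0,0,0],
])

```text
clock: 49.67
ee_pos: [0.4456, -0.0186, 0.0194]
ee_rot: [0.74, 0.673, 0.004, 0.004]
contact_force: [0.1, -0.2, 1.7]
opening: 0.0391
```

>>> jog_arm([
  [-1,0,0,-0.5,0],
  [-1,0,0,-2,0],
  [-1,0,0,-4,0],
  [-1,0,0,-6,0],
  [-1,0,0,-7,0],
])

```text
clock: 50.08
ee_pos: [0.4455, -0.0187, 0.0913]
ee_rot: [0.74, 0.673, 0.004, 0.005]
contact_force: [0.2, -0.1, -0.1]
opening: 0.0389
```

```bash
python3 - <<'E'
from h import *
s=status.state();print(s["ee_pos"],s["opening"],R.from_quat(s["ee_rot"]).as_matrix().round(4)[:,2],to_tool([.6286,.0404,.09]))
E
```

```text
[ 0.44545129 -0.01869254  0.09130158] 0.03887208936995644 [ 0.0123 -0.0011 -0.9999] [ 7.6192575  17.66908063  0.34816854]
```

>>> jog_arm([
  [-1,1,1.2,0,0],
  [-1,2.2,3,0,0],
  [-1,3.6,5.2,0,0],
  [-1,4.8,7.3,0,0],
  [-1,5.4,8.5,0,0],
])

```text
clock: 50.5
ee_pos: [0.5379, 0.028, 0.093]
ee_rot: [0.74, 0.673, 0.005, 0.005]
contact_force: [1.0, 0.5, 0.1]
opening: 0.0391
```

>>> jog_arm([
  [-1,0.5,1.2,0,0],
  [-1,1,3,0,0],
  [-1,1.5,5,0,0],
  [-1,1.9,6.7,0,0],
  [-1,2,7.3,0,0],
])

```text
clock: 50.92
ee_pos: [0.6151, 0.0413, 0.0944]
ee_rot: [0.74, 0.673, 0.006, 0.006]
contact_force: [-0.4, 0.0, 0.4]
opening: 0.039
```

```bash
python3 - <<'E'
from h import *
d,T,s=wrist();save("ae.png",d["image"]);print(s["ee_pos"],s["opening"],R.from_quat(s["ee_rot"]).as_matrix().round(4)[:,2],to_tool([.6286,.0399,.05]))
E
```

```text
[0.61511783 0.04131791 0.09444468] 0.039006676581026564 [ 1.730e-02 -9.000e-04 -9.999e-01] [2.58819050e-03 1.28935532e+00 4.45522065e+00]
```

View pics/ae.png

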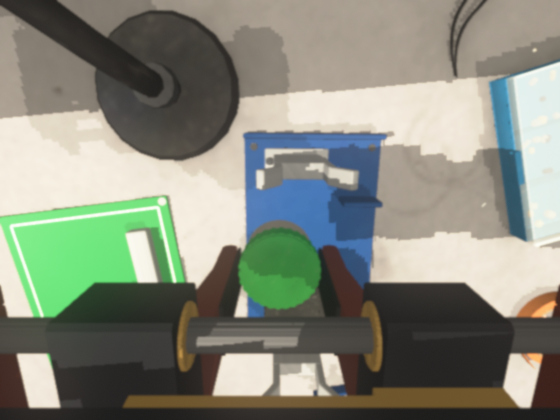

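>>> jog_arm([
  [-1,0,0.5,0,0],
  [-1,0,0.9,0,0],
  [-1,0,1.2,1,0],
  [-1,0,1.2,2.5,0],
  [-1,0,1.2,4,0],
])

```text
clock: 51.38
ee_pos: [0.6276, 0.0397, 0.054]
ee_rot: [0.74, 0.673, 0.006, 0.006]
contact_force: [1.0, -0.2, -1.0]
opening: 0.0394
```

>>> jog_arm([
  [-1,0,0,0.8,0],
  [-1,0,0,1.5,0],
  [-1,0,0,2,0],
  [-1,0,0,2,0],
  [-1,0,0,2,0],
])

```text
clock: 51.8
ee_pos: [0.6279, 0.0397, 0.0341]
ee_rot: [0.74, 0.673, 0.006, 0.006]
contact_force: [-0.1, -0.1, -1.1]
opening: 0.0392
```

```bash
python3 - <<'E'
from h import *
s=status.state();print(s["ee_pos"],s["opening"],R.from_quat(s["ee_rot"]).as_matrix().round(4)[:,2],to_tool([.6286,.0399,.0204]))
E
```

```text
[0.62789752 0.03965116 0.03405476] 0.039243577315342004 [ 0.0177 -0.0011 -0.9998] [0.03059638 0.04337069 1.36647783]
```

>>> jog_arm([
  [-1,0,0.05,0.3,0],
  [-1,0,0.05,0.6,0],
  [-1,0,0.05,0.9,0],
  [-1,0,0.05,1.1,0],
  [-1,0,0.05,1.2,0],
])

```text
clock: 52.22
ee_pos: [0.6284, 0.0396, 0.0218]
ee_rot: [0.74, 0.673, 0.006, 0.006]
contact_force: [-0.3, 0.0, -1.5]
opening: 0.0388
```

>>> jog_arm([
  [-1,0,0,0.05,0],
  [-1,0,0,0.1,0],
  [-1,0,0,0.12,0],
  [-1,0,0,0.15,0],
  [-1,0,0,0.18,0],
])

```text
clock: 52.63
ee_pos: [0.6285, 0.0396, 0.0204]
ee_rot: [0.74, 0.673, 0.006, 0.006]
contact_force: [-1.9, 1.1, 7.1]
opening: 0.0394
```

>>> jog_arm([
  [-1,0,0,-0.03,0],
  [-0.05,0,0,-0.03,0],
  [0.1,0,0,-0.03,0],
  [0.2,0,0,-0.03,0],
  [0.2,0,0,-0.03,0],
])

```text
clock: 53.05
ee_pos: [0.6285, 0.0396, 0.0207]
ee_rot: [0.74, 0.673, 0.006, 0.006]
contact_force: [-0.9, 0.4, 0.1]
opening: 0.0525
```

>>> jog_arm([
  [0.2,0,0,-0.8,0],
  [0.2,0,0,-3,0],
  [0.2,0,0,-6,0],
  [0,0,0,-9,0],
  [-0.2,0,0,-10.5,0],
])

```text
clock: 53.47
ee_pos: [0.6284, 0.0397, 0.1297]
ee_rot: [0.74, 0.673, 0.008, 0.008]
contact_force: [-0.0, -0.1, 1.2]
opening: 0.0423
```

```bash
python3 - <<'E'
from h import *
d,T,s=wrist();save("af.png",d["image"]);print(s["ee_pos"],s["opening"],R.from_quat(s["ee_rot"]).as_matrix().round(4),to_tool([.5112,-.0361,.13]))
np.savez("af.npz",im=d["image"],K=d["camera_matrix"],T=T)
E
```

```text
[0.62840884 0.03969116 0.12969206] 0.04229864860398576 [[ 9.440e-02  9.953e-01  2.200e-02]
 [ 9.955e-01 -9.440e-02 -1.200e-03]
 [ 8.000e-04  2.200e-02 -9.998e-01]] [ -8.66191192 -11.09919965  -0.11370202]
```

View pics/af.png

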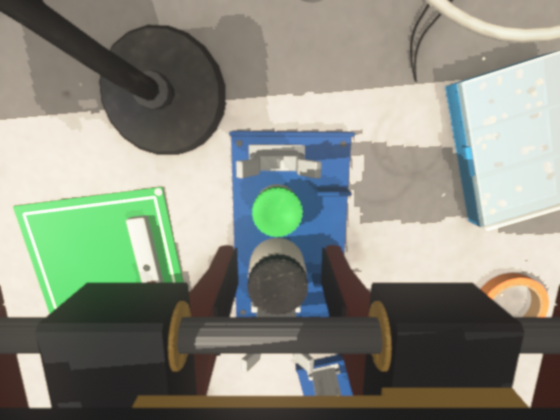

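Pot (277,211) and jar (277,283) both stand upright in their spots. Next I'll move over the bar and take the tilt out there.

>>> jog_arm([
  [-0.2,-1.5,-2,0,-0.03],
  [-0.2,-3.5,-4.5,0,-0.06],
  [-0.2,-5.8,-7.5,0,-0.09],
  [-0.2,-7.5,-9.8,0,-0.12],
  [-0.2,-8.3,-10.7,0,-0.126],
])

```text
clock: 53.93
ee_pos: [0.5109, -0.0336, 0.1283]
ee_rot: [0.696, 0.718, 0.007, 0.008]
contact_force: [-0.1, 0.1, 0.0]
opening: 0.0351
```

>>> jog_arm([
  [-0.2,-0.3,-0.3,-4,0],
  [-0.2,-0.3,-0.3,-8,0],
  [-0.2,-0.3,-0.3,-8,0],
  [-0.2,-0.3,-0.3,-8,0],
  [-0.2,-0.3,-0.3,-8,0],
])

```text
clock: 54.35
ee_pos: [0.5067, -0.0365, 0.2082]
ee_rot: [0.696, 0.718, 0.007, 0.008]
contact_force: [0.0, -0.3, -0.4]
opening: 0.035
```

>>> jog_arm([
  [-0.2,0,0,-4,0],
  [-0.2,0,0,-5,0],
  [-0.2,0,0,-5,0],
  [-0.2,0,0,-5,0],
  [-0.2,0,0,-5,0],
])

```text
clock: 54.77
ee_pos: [0.5047, -0.0361, 0.2563]
ee_rot: [0.696, 0.718, 0.007, 0.007]
contact_force: [0.2, -0.9, -1.1]
opening: 0.0351
```

```bash
python3 - <<'E'
from h import *
s=status.state();print(s["ee_pos"],s["opening"],R.from_quat(s["ee_rot"]).as_matrix().round(4),to_tool([.5112,-.0361,.09]))
E
```

```text
[ 0.50470765 -0.03609896  0.25630498] 0.035124264525948364 [[-3.200e-02  9.993e-01  1.950e-02]
 [ 9.995e-01  3.210e-02 -6.000e-04]
 [-1.200e-03  1.950e-02 -9.998e-01]] [-1.10555505e-03  3.24776517e-01  1.66399967e+01]
```

>>> jog_arm([
  [-0.2,0,0.3,4.1,0],
  [-0.2,0,0.3,8.2,0],
  [-0.2,0,0.3,12.3,0],
  [-0.2,0,0.3,16,0],
  [-0.2,0,0.3,16,0],
])

```text
clock: 55.18
ee_pos: [0.504, -0.0347, 0.0888]
ee_rot: [0.696, 0.718, 0.003, 0.001]
contact_force: [-1.1, -0.1, -0.1]
opening: 0.0348
```

>>> jog_arm([
  [-0.2,0,0,0,0],
  [-0.2,0,0,0,0],
  [-0.2,0,0,0,0],
  [-0.2,0,0,0,0],
  [-0.2,0,0,0,0],
])

```text
clock: 55.6
ee_pos: [0.5055, -0.035, 0.0907]
ee_rot: [0.696, 0.718, 0.004, 0.002]
contact_force: [0.1, 0.4, 0.6]
opening: 0.0352
```

```bash
python3 - <<'E'
from h import *
d,T,s=wrist();save("ag.png",d["image"]);d["T"]=T;print(s["ee_pos"],s["opening"],R.from_quat(s["ee_rot"]).as_matrix().round(4),to_tool([.5112,-.0361,.0138]))
print(proj(d,[.5112,-.036,.035]))
E
```

```text
[ 0.50554822 -0.03503227  0.09065149] 0.035217550185935496 [[-0.0319  0.9995  0.0084]
 [ 0.9995  0.0319  0.0018]
 [ 0.0015  0.0084 -1.    ]] [-0.14060168  0.51930687  7.67271754]
[286.76087389 232.44941316]
```

View pics/ag.png

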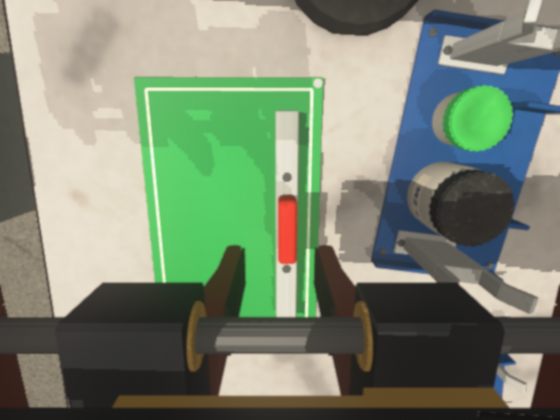

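>>> jog_arm([
  [-0.2,-0.1,0.2,1,0],
  [-0.2,-0.1,0.4,2,0],
  [-0.2,-0.1,0.5,3,0],
  [-0.2,-0.1,0.5,3.5,0],
  [-0.2,-0.1,0.5,3.5,0],
])

```text
clock: 56.07
ee_pos: [0.5093, -0.0355, 0.0536]
ee_rot: [0.696, 0.718, 0.002, 0.001]
contact_force: [-0.2, 0.1, 0.1]
opening: 0.0352
```

```bash
python3 - <<'E'
from h import *
s=status.state();print(s["ee_pos"],s["opening"],R.from_quat(s["ee_rot"]).as_matrix().round(4)[:,2],to_tool([.5112,-.0361,.0140]))
E
```

```text
[ 0.50926171 -0.03547987  0.05360311] 0.035207811888672086 [ 0.0045  0.0026 -1.    ] [-0.07774624  0.17349758  3.96097655]
```

>>> jog_arm([
  [-0.2,0,0.1,1,0],
  [-0.2,0,0.15,2,0],
  [-0.2,0,0.15,3,0],
  [-0.2,0,0.15,3.7,0],
  [-0.2,0,0.15,3.9,0],
])

```text
clock: 56.48
ee_pos: [0.5098, -0.0351, 0.013]
ee_rot: [0.696, 0.718, 0.002, -0.0]
contact_force: [-0.3, -0.2, 0.1]
opening: 0.0347
```

>>> jog_arm([
  [-0.3,0,0,0,0],
  [-0.5,0,0,0,0],
  [-0.6,0,0,0,0],
  [-1,0,0,0,0],
  [-1,0,0,0,0],
], squeeze=30)

```text
clock: 56.9
ee_pos: [0.5105, -0.0352, 0.0134]
ee_rot: [0.696, 0.718, 0.002, 0.0]
contact_force: [0.5, 0.5, 0.0]
opening: 0.0127
```

>>> jog_arm([
  [-1,0,0,0,0],
  [-1,0,0,0,0],
  [-1,0,0,0,0],
  [-1,0,0,0,0],
  [-1,0,0,0,0],
])

```text
clock: 57.32
ee_pos: [0.5104, -0.0352, 0.0135]
ee_rot: [0.696, 0.718, 0.002, 0.0]
contact_force: [0.3, 0.6, -0.0]
opening: 0.013
```

```bash
python3 - <<'E'
from h import *
s=status.state();print(s["ee_pos"],s["opening"],R.from_quat(s["ee_rot"]).as_matrix().round(4))
E
```

```text
[ 0.51037761 -0.03521982  0.01345702] 0.013023597775370469 [[-0.0318  0.9995  0.0033]
 [ 0.9995  0.0318  0.0028]
 [ 0.0027  0.0034 -1.    ]]
```

>>> jog_arm([
  [-1,0,0,-0.5,0],
  [-1,0,0,-3,0],
  [-1,0,0,-6.5,0],
  [-1,0,0,-10,0],
  [-1,0,0,-13,0],
])

```text
clock: 57.73
ee_pos: [0.5098, -0.0356, 0.1456]
ee_rot: [0.696, 0.718, 0.002, 0.0]
contact_force: [0.6, -0.8, -1.2]
opening: 0.0129
```

```bash
python3 - <<'E'
from h import *
s=status.state();print(s["ee_pos"],s["opening"],R.from_quat(s["ee_rot"]).as_matrix().round(4)[:,2],to_tool([.6241,.0178,.14]))
E
```

```text
[ 0.50981981 -0.03555265  0.14564706] 0.01294146365373238 [ 0.0036  0.0027 -1.    ] [ 4.96610894 11.59033569  0.62083366]
```

>>> jog_arm([
  [-1,0.6,1.4,0,0.03],
  [-1,1.5,3.5,0,0.06],
  [-1,2.4,5.6,0,0.09],
  [-1,3.1,7.4,0,0.12],
  [-1,3.5,8.2,0,0.133],
])

```text
clock: 58.15
ee_pos: [0.593, 0.0027, 0.1467]
ee_rot: [0.742, 0.67, 0.003, 0.001]
contact_force: [0.2, -0.4, -0.9]
opening: 0.0129
```

>>> jog_arm([
  [-1,0,0,0,0],
  [-1,0,0,0,0],
  [-1,0,0,0,0],
  [-1,0,0,0,0],
  [-1,0,0,0,0],
])

```text
clock: 58.57
ee_pos: [0.5919, 0.0024, 0.1466]
ee_rot: [0.742, 0.67, 0.003, 0.001]
contact_force: [-0.2, 0.2, -1.0]
opening: 0.0127
```

```bash
python3 - <<'E'
from h import *
s=status.state();print(s["ee_pos"],s["ee_rot"],s["opening"],R.from_quat(s["ee_rot"]).as_matrix().round(4),to_tool([.6241,.0178,.14]))
E
```

```text
[0.59194907 0.00238559 0.14658157] [7.42293176e-01 6.70069018e-01 2.81154228e-03 6.68504648e-04] 0.012697693869717407 [[ 0.102   0.9948  0.0051]
 [ 0.9948 -0.102   0.0028]
 [ 0.0033  0.0048 -1.    ]] [1.85917263 3.03790094 0.67872411]
```

>>> jog_arm([
  [-1,0.5,0.8,0,0],
  [-1,1,1.6,0,0],
  [-1,1.5,2.4,0,0],
  [-1,1.85,3,0,0],
  [-1,1.85,3,0,0],
])

```text
clock: 58.98
ee_pos: [0.6259, 0.0185, 0.1469]
ee_rot: [0.742, 0.67, 0.004, 0.001]
contact_force: [0.8, -0.4, -1.9]
opening: 0.0129
```

>>> jog_arm([
  [-1,0,0,1,0],
  [-1,0,0,2,0],
  [-1,0,0,2.7,0],
  [-1,0,0,3,0],
  [-1,0,0,3,0],
])

```text
clock: 59.4
ee_pos: [0.6246, 0.0185, 0.1152]
ee_rot: [0.742, 0.67, 0.002, 0.0]
contact_force: [-1.2, -0.2, -1.2]
opening: 0.013
```

```bash
python3 - <<'E'
from h import *
d,T,s=wrist();save("ah.png",d["image"]);print(s["ee_pos"],s["opening"],R.from_quat(s["ee_rot"]).as_matrix().round(4),to_tool([.6241,.0178,.07]))
d=optics.get_image("scene");save("ah2.png",cv2.resize(d["image"][150:270,200:360],None,fx=4.5,fy=4.5))
E
```

```text
[0.62463304 0.01851157 0.11517547] 0.0130015007445792 [[ 0.1014  0.9948  0.0038]
 [ 0.9948 -0.1015  0.0031]
 [ 0.0035  0.0034 -1.    ]] [-0.09579449 -0.12828362  4.59393986]
```

View pics/ah.png

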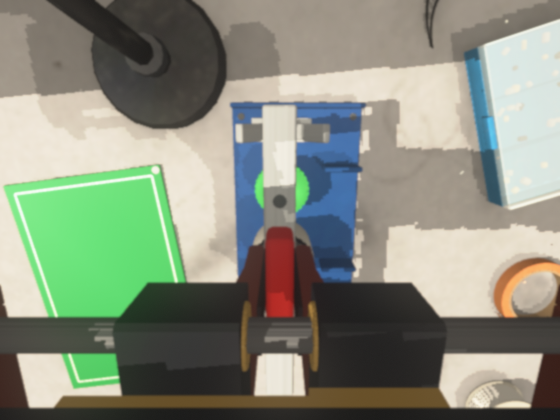

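View pics/ah2.png

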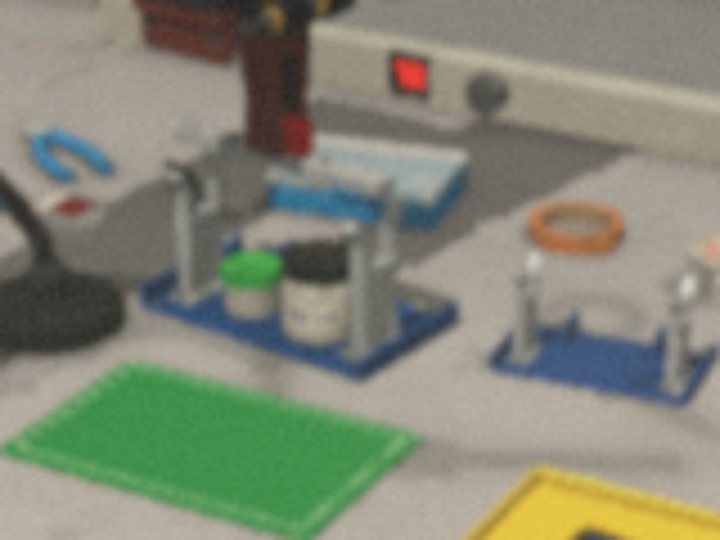

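Bar (column 280) sits over the slot (arms 237–329, middle 283). Lowering.

>>> jog_arm([
  [-1,-0.05,-0.05,0.8,0],
  [-1,-0.05,-0.05,1.6,0],
  [-1,-0.05,-0.05,2.4,0],
  [-1,-0.05,-0.05,3,0],
  [-1,-0.05,-0.05,3.2,0],
])

```text
clock: 59.92
ee_pos: [0.6244, 0.0181, 0.0829]
ee_rot: [0.742, 0.67, 0.002, 0.0]
contact_force: [0.3, -0.4, -0.9]
opening: 0.0129
```

```bash
python3 - <<'E'
from h import *
s=status.state();print(s["ee_pos"],s["contact_force"],s["opening"],R.from_quat(s["ee_rot"]).as_matrix().round(4)[:,2],to_tool([.6241,.0178,.0695]))
E
```

```text
[0.62438435 0.01814703 0.08291995] [ 0.33160444 -0.40186768 -0.86198542] 0.012899502789528394 [ 0.0039  0.0031 -1.    ] [-0.04213115 -0.02950581  1.34175967]
```

>>> jog_arm([
  [-1,0,0,0.3,0],
  [-1,0,0,0.6,0],
  [-1,0,0,0.9,0],
  [-1,0,0,1.1,0],
  [-1,0,0,1.2,0],
])

```text
clock: 60.33
ee_pos: [0.6244, 0.0182, 0.0707]
ee_rot: [0.742, 0.67, 0.002, 0.0]
contact_force: [0.7, -0.5, -1.4]
opening: 0.0129
```

>>> jog_arm([
  [-1,0,0,0.05,0],
  [-1,0,0,0.1,0],
  [-1,0,0,0.14,0],
  [-1,0,0,0.18,0],
  [-1,0,0,0.2,0],
])

```text
clock: 60.75
ee_pos: [0.6246, 0.0183, 0.0694]
ee_rot: [0.742, 0.67, 0.003, 0.0]
contact_force: [-1.9, -0.6, 6.5]
opening: 0.0128
```

Contact at TCP z = 0.0694, as predicted. Releasing gently.

>>> jog_arm([
  [-1,0,0,-0.03,0],
  [-0.6,0,0,-0.03,0],
  [-0.4,0,0,-0.05,0],
  [-0.3,0,0,-0.05,0],
  [-0.3,0,0,-0.05,0],
])

```text
clock: 61.17
ee_pos: [0.6247, 0.0182, 0.0699]
ee_rot: [0.742, 0.67, 0.003, 0.0]
contact_force: [0.1, -0.2, 0.1]
opening: 0.0299
```

>>> jog_arm([
  [-0.3,0,0,-0.6,0],
  [-0.3,0,0,-2,0],
  [-0.3,0,0,-4,0],
  [-0.2,0,0,-6.5,0],
  [0,0,0,-9,0],
])

```text
clock: 61.58
ee_pos: [0.6238, 0.018, 0.1608]
ee_rot: [0.742, 0.67, 0.002, -0.0]
contact_force: [0.8, -0.0, 0.5]
opening: 0.0388
```

>>> jog_arm([
  [0,-1,0,0,0],
  [0,-3,0,0,0],
  [0,-6,0,-1,0],
  [0,-9,0,-2,0],
  [0,-10,0,-3,0],
])

```text
clock: 62.0
ee_pos: [0.6128, -0.0852, 0.1906]
ee_rot: [0.743, 0.67, 0.001, 0.0]
contact_force: [0.0, 0.1, 0.4]
opening: 0.0437
```

```bash
python3 - <<'E'
from h import *
d,T,s=wrist();save("ai.png",d["image"]);d["T"]=T;print(s["clock"],s["ee_pos"],s["contact_force"])
im=d["image"];m=mask(im,(0,150,100),(8,255,255)); m[250:]=0
cs,_=cv2.findContours(m,cv2.RETR_EXTERNAL,cv2.CHAIN_APPROX_NONE);c=max(cs,key=cv2.contourArea)
P=np.array([onz(d,q[0],.091)[:2] for q in c],np.float32);print("grip",cv2.minAreaRect(P),cv2.boundingRect(c))
m=mask(im,(40,110,60),(80,255,255));
d=optics.get_image("scene");save("ai2.png",cv2.resize(d["image"][150:310,200:400],None,fx=3.7,fy=3.7))
E
```

```text
62.0 [ 0.61279059 -0.08520121  0.19055616] [0.01169128 0.14044656 0.44476066]
grip ((0.6249550580978394, 0.01640096679329872), (0.04361915588378906, 0.011409038677811623), 83.79193115234375) (273, 43, 17, 66)
```

View pics/ai.png

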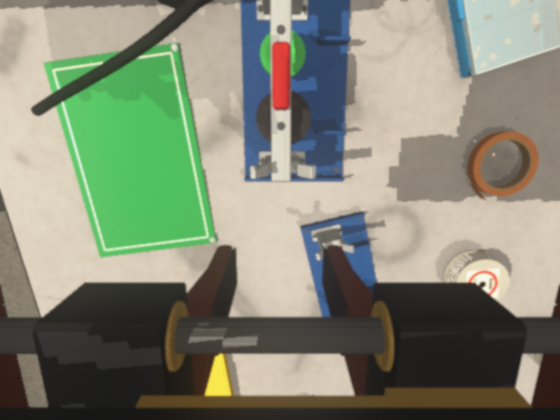

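View pics/ai2.png

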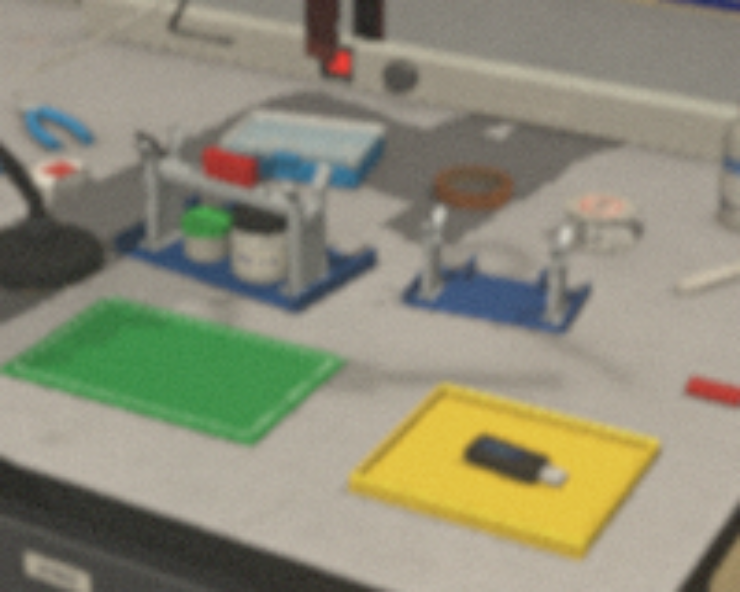

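The bar is seated, with its grip measured at (0.625, 0.016) against (0.626, 0.0165) at the start. The meter is flat in the tray and the jar and pot are upright. Handing in.

```bash
python3 - <<'E'
from h import *
print(order.hand_in(), status.state()["contact_force"])
E
```

```text
the job is handed in; nothing more can be done
the job is handed in; nothing more can be done
```

The job is done and handed in at about 62 s of the 144 s. I did it in the order asked: bar to the mat, jar and pot to the mat, meter into the tray. Then the jar and pot went back in their spots, and last the bar into its brackets with the grip up.

**Last checks:**
- **Bar:** its grip measured at (0.625, 0.016) m against (0.626, 0.0165) m at the start. It touched down at the tool height I expected for the bracket floor.
- **Jar and pot:** both looked upright in the final scene picture. Each was released within about 1 mm of where I gripped it, judged by the tool position and not by a separate picture measurement.
- **Meter:** it lies flat inside the yellow tray.
- **Forces:** the highest I read was 24 N, when setting the jar on the mat. I only saw the force at the end of each move, so a short peak in between would not show.
- **Bystanders:** I touched neither the red stick nor the tin. I did not re-measure them, and I never settled which of two look-alike round things is the tin; the arm touched neither.

**What disagreed or went wrong:**
- **Tool tilt:** fast sideways moves left the tool tilted by up to about 2°. I took it out with fast downward moves, so the jar and pot were carried within about 1° of upright.
- **Cable:** a black cable hangs into the work area at about 0.2 m height, in the gripper's path. I felt no force from it.

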